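# Ready the dry bath: unplug its wells and charge it with pellets

## Task

Get the dry bath ready: work every rubber bung out of the block's wells by rocking it side to side while drawing it straight up (tugging would hoist the loose block out of its seat) and put the bungs in the steel tray. Then hold the cup of pellets down on the mixer's pad, fully depressed for one second, to shake them loose, and pour all the pellets into the bath's bead basin. Finally stand the empty cup upright back on the rubber mat, and leave the tip box and freezer box where they are.

Things in the scene. Friction and masses are not known exactly. Their poses are not given: they have to be found in the camera images.
- bath: Dry bath fixed to the bench: low white housing 220 mm (its x) by 250 mm (its y). Origin on the bench under its middle; z up, -x is its front. The front half is an open bead basin; the rear half holds an aluminium block with three wells in a row along y, at x = 55 mm, y = -70, 0, 70 mm. Basin walls and block are both 90 mm high above the bench.
- basin (a point): Middle of the bead basin's floor, 32 mm above the bench; axes as the bath's. The basin is open above, inside 96 mm (x) by 234 mm (y), its walls 58 mm high above this floor.
- block (a joint): How far the aluminium block has been lifted out of the bath, m: 0 = seated. The block (1.2 kg) only sits in the housing by its weight and slides straight up if pulled upward with more than about 12 N; it drops back when let go.
- bung0_center (a point): Black rubber bung (may be absent), 75 mm long, round, 60 g: plug end (bottom) 32 mm diameter, 32 mm long; above it a ribbed grip 28-29 mm diameter, 43 mm long. Point half-way up its axis; z from plug to grip. If present it starts upright and tight in well 0, bottom on the well's floor, 45 mm standing above the block.
- bung1_center (a point): Black rubber bung (may be absent), 75 mm long, round, 60 g: plug end (bottom) 32 mm diameter, 32 mm long; above it a ribbed grip 28-29 mm diameter, 43 mm long. Point half-way up its axis; z from plug to grip. If present it starts upright and tight in well 1, bottom on the well's floor, 45 mm standing above the block.
- bung2_center (a point): Black rubber bung (may be absent), 75 mm long, round, 60 g: plug end (bottom) 32 mm diameter, 32 mm long; above it a ribbed grip 28-29 mm diameter, 43 mm long. Point half-way up its axis; z from plug to grip. If present it starts upright and tight in well 2, bottom on the well's floor, 45 mm standing above the block.
- well1 (a point): Middle of the floor of the middle well (wells 0 and 2 are alike, 70 mm to -y and +y), 60 mm above the bench, axes as the bath's. Wells 42 x 42 mm, 30 mm deep. Sprung cheeks at +y and -y grip the plug 6 to 26 mm above the floor. Straight pull: 20-32 N. Rocked 8 degrees towards +y and -y about a point 16 mm above the floor, raised 1-2 mm a swing, a bung walks out; free when raised 27 mm.
- tray: Loose open steel tray, 150 mm (x) by 200 mm (y), 35 mm high, walls and floor 4 mm, empty. Origin under its middle, on the bench; z up.
- mat: Fixed black rubber mat, 150 mm (x) by 180 mm (y), 4 mm thick. Origin under its middle on the bench; z up.
- cup_center (a point): Steel cup, round, open above, 85 mm high, outer diameter 54 mm at the foot and 68 mm at the rim, wall 3 mm; starts upright on the mat with the pellets in it. Point on its axis 42.5 mm above its foot; z towards its mouth. Mass 130 g empty.
- mixer: Vortex mixer fixed to the bench: grey housing 130 mm (x) by 150 mm (y), with a round pad on top. Origin on the bench under its middle.
- pad_top (a point): Middle of the top face of the mixer's round rubber pad, 90 mm diameter, 82 mm above the bench when up.
- pad (a joint): How far the pad is pressed down, m: 0 up, 0.008 fully down on its stop. It is sprung: starts to move at 3 N, fully down at 10 N.
- pellet0_center (a point): Aluminium thermal pellet, a polished, slippery 20 mm ball of 11.5 g (may be absent); its centre. Starts in the cup.
- pellet1_center (a point): Aluminium thermal pellet, a polished, slippery 20 mm ball of 11.5 g (may be absent); its centre. Starts in the cup.
- pellet2_center (a point): Aluminium thermal pellet, a polished, slippery 20 mm ball of 11.5 g (may be absent); its centre. Starts in the cup.
- pellet3_center (a point): Aluminium thermal pellet, a polished, slippery 20 mm ball of 11.5 g (may be absent); its centre. Starts in the cup.
- pellet4_center (a point): Aluminium thermal pellet, a polished, slippery 20 mm ball of 11.5 g (may be absent); its centre. Starts in the cup.
- pellet5_center (a point): Aluminium thermal pellet, a polished, slippery 20 mm ball of 11.5 g (may be absent); its centre. Starts in the cup.
- pellet6_center (a point): Aluminium thermal pellet, a polished, slippery 20 mm ball of 11.5 g (may be absent); its centre. Starts in the cup.
- tip_box_top (a point): Bystander: box of pipette tips, 85 x 120 mm, 64 mm high, loose; point at the middle of its top.
- freezer_box_top (a point): Bystander: cardboard freezer box, 124 x 124 mm, 61 mm high, loose; point at the middle of its top.
- tube_rack: Bystander: fixed rack of capped tubes, 110 mm (x) by 220 mm (y), 120 mm high with its tubes; origin under its middle.

How it is judged:
On the way, in this order (a step that is already met when the one before it is completed fails the run):
1. every bung is out of its well and in the tray (x of bung0_center in the frame of tray between -0.073 and 0.073 m and y of bung0_center in the frame of tray between -0.098 and 0.098 m and z of bung0_center in the frame of tray between 0 and 0.07 m and x of bung1_center in the frame of tray between -0.073 and 0.073 m and y of bung1_center in the frame of tray between -0.098 and 0.098 m and z of bung1_center in the frame of tray between 0 and 0.07 m and x of bung2_center in the frame of tray between -0.073 and 0.073 m and y of bung2_center in the frame of tray between -0.098 and 0.098 m and z of bung2_center in the frame of tray between 0 and 0.07 m), for 0.2 s.
2. the cup, with the pellets in it, holds the mixer's pad fully down (value of joint pad above 0.0065 m and contact force between cup and mixer above 2 N and distance between each of pellet0_center, pellet1_center, pellet2_center, pellet3_center, pellet4_center, pellet5_center, pellet6_center and cup_center below 0.055 m), for 0.6 s.
At the end, for the whole second after the job is handed in: Every bung lies or stands in the tray, every pellet is in the bead basin, the cup stands upright (within 7 degrees) on the rubber mat, the block is seated (within 3 mm), and all is at rest (all of step 1 and x of pellet0_center in the frame of basin between -0.05 and 0.05 m and y of pellet0_center in the frame of basin between -0.119 and 0.119 m and z of pellet0_center in the frame of basin between 0 and 0.055 m and x of pellet1_center in the frame of basin between -0.05 and 0.05 m and y of pellet1_center in the frame of basin between -0.119 and 0.119 m and z of pellet1_center in the frame of basin between 0 and 0.055 m and x of pellet2_center in the frame of basin between -0.05 and 0.05 m and y of pellet2_center in the frame of basin between -0.119 and 0.119 m and z of pellet2_center in the frame of basin between 0 and 0.055 m and x of pellet3_center in the frame of basin between -0.05 and 0.05 m and y of pellet3_center in the frame of basin between -0.119 and 0.119 m and z of pellet3_center in the frame of basin between 0 and 0.055 m and x of pellet4_center in the frame of basin between -0.05 and 0.05 m and y of pellet4_center in the frame of basin between -0.119 and 0.119 m and z of pellet4_center in the frame of basin between 0 and 0.055 m and x of pellet5_center in the frame of basin between -0.05 and 0.05 m and y of pellet5_center in the frame of basin between -0.119 and 0.119 m and z of pellet5_center in the frame of basin between 0 and 0.055 m and x of pellet6_center in the frame of basin between -0.05 and 0.05 m and y of pellet6_center in the frame of basin between -0.119 and 0.119 m and z of pellet6_center in the frame of basin between 0 and 0.055 m and x of cup_center in the frame of mat between -0.065 and 0.065 m and y of cup_center in the frame of mat between -0.08 and 0.08 m and angle between cup_center's own z axis and vertical below 0.12 rad and z of cup_center in the frame of mat between 0.038 and 0.055 m and linear speed of each of bung0, bung1, bung2, cup below 0.03 m/s and value of joint block below 0.003 m); the robot touches nothing.
It fails at once if the block is hoisted more than 8 mm out of its seat (value of joint block above 0.008 m).
It fails at once if the tip box or the freezer box is moved more than 30 mm (distance of any of tip_box_top, freezer_box_top from where it was at the start of the episode above 0.03 m).
Of bung0, bung1, bung2 only 2 to 3 are there at a start; the rules pass over those that are not, and their reading is None.
Of pellet4, pellet5, pellet6 only 1 to 3 are there at a start; the rules pass over those that are not, and their reading is None.
At some moment in a run one of tray, cup may be knocked a few centimetres aside while the robot is not near it.
It also fails if it takes over 200 s, if anything falls off the work surface, if the arm or the gripper's body presses on something with over 40 N, if the wrist force passes 120 N, or if a joint passes its speed limit or range.

## Robot

A 6-joint arm with a two-finger parallel gripper is mounted at the origin on the work surface. World frame = base frame: x ahead of the robot, y to its left, z up, the work surface at z = 0. Lengths are in m, angles in rad, forces in N, time in s.
With the tool pointing down it reaches from about 0.35 to 0.775 m from the base axis. Payload 7.3 kg.
Tool frame: the origin (TCP) lies at the very end of the fingers, on their centre line; the grasp point (between the pads) lies 19 mm behind it (robot.pinch_z is the distance from the TCP to the grasp point, in m); z points along the fingers, y is the line along which they close (so a half turn about z gives the same grasp; the last joint's range is limited). The gripper opens to 92 mm and grips with 3 to 60 N. Pads are 19 mm wide; open, the fingers measure 130 mm over their backs; the gripper's body (75 mm by 190 mm) begins 47 mm behind the grasp point.
Start: joints at [1.006, 0.342, 1.524, -0, 1.275, -0.146], TCP at [0.213, 0.48, 0.227] pointing down, gripper open.
Joint ranges: [-2.53, 2.53], [-0.77, 2.02], [0.04, 2.7], [-1, 4.14], [0.28, 2.66], [-3.11, 3.11]. Speed limits (rad/s): [2.57, 2.57, 3.14, 3.14, 3.14, 3.14].

## Interface

Orientations are given as [roll, pitch, yaw] about the fixed x, y, z axes, in that order (R = Rz(yaw) Ry(pitch) Rx(roll)).
In Python, from cell import robot gives the robot as it stands.
- The arm moves only by the tool move_arm, never from a script. Its argument "motion" is a list of rows, each a list of 6 numbers: the shift along the tool's x, y, z in units of 0.1 m (1.0 is 0.1 m), then the turn, a rotation vector about the tool's x, y, z in units of pi rad (1.0 is pi rad). In form: [[dx, dy, dz, rx, ry, rz], ...]. A call has 1 to 12 rows; each row is the pose to reach, as a shift and turn from the pose commanded when the call began, along the tool's axes at that moment, turning the shorter way round; what a row does not reach only later rows make up. A row lasts 1/8 s, in which the tool goes at most 62.5 mm and 10.7 degrees, less where a joint would pass 70% of its speed; a pose out of reach is approached as far as the arm can. A call with a number of a shift or a turn outside -1 to 1 is refused whole. A call with a gripper value outside its range is refused whole. "fingers" is the opening, from -1 (shut) to 1 (fully open), set as the call begins (left out, the last holds). The fingers move at their own pace and stop on an object; "newtons" is the grip in N (left out, the last holds). Time passes only in rows, so rows that repeat a pose let the fingers close. It gives the time, the measured TCP pose, the force, the opening and the grip force at its end, in the units of the state.
- robot.observe(): the state, without advancing time (a new reading comes with each control period).
- robot.read_camera(name): name is "side" or "top"; returns a dict with "image" (480x640x3 uint8, red, green, blue), "range_z" (480x640 float32, m along the optical axis (not along the pixel's ray), 0 where there is no reading), "vfov" (degrees; the focal length in pixels is half the picture's height over the tangent of half this angle, whatever the lens; pixels are square), "cx", "cy" (the principal point, pixels), "k1" (the pictures are not rectified: a ray, as slopes to the right and down, at radius r is drawn at 1 + k1 r^2 times it, then the intrinsics apply), "extrinsics" (4x4, takes a point from camera to world coordinates). Camera axes: x right, y up, looking along -z (the intrinsics and any distortion apply to the point x, -y, -z); pixel columns grow to the right and rows downward; lengths in m; the calibration is good to about 2 mm. A picture is of the moment at which its call begins.
- robot.hand_in(): hands the job in; it is judged then, once.
The state is a dict: "time": time; "qpos": joint angles; "qvel": joint speeds; "joint_efforts": joint torques, N m; "tool_pos": TCP position; "tool_rot": TCP orientation; "contact_force": force on the tool from outside, world axes, zero at the start; "torque": the same for the moment, N m; "opening": finger opening in m; "grip_force": force on a finger pad.
Only numpy, scipy, OpenCV 4.12 (cv2) and the standard library are available. Lean on these libraries where they do the work, as an engineer would, in place of code of your own. Each camera call takes 0.05 s, during which the arm holds its last target. There are 200 camera calls.

## Working session

There is one attempt and no reset: what is moved stays moved. The work goes in short steps, Python scripts to look and compute and a tool call to move; the robot and the scene stay as the last step left them, time stands still between calls to the robot, and variables do not carry over. Pictures are saved under pics/ and viewed, at most 14 in all, crops included, and the job is handed in when it is done.

Besides the shell and the picture viewer there is one more tool, called as name(argument=value, ...) on one line, values as JSON. move_arm: Moves the arm, as the interface text tells. Shifts and turns lie within -1 to 1; 1 stands for 0.1 m of shift or pi rad of turn. Its arguments: {"type":"object","properties":{"motion":{"type":"array"},"fingers":{"type":"number"},"newtons":{"type":"number"}},"required":["motion"]}

```bash
mkdir -p pics
cat > h.py <<'E'
import numpy as np, cv2
from cell import robot
from scipy.spatial.transform import Rotation as R
def cam(name):
    c=robot.read_camera(name); h,w=c['range_z'].shape
    f=h/2/np.tan(np.radians(c['vfov'])/2)
    K=np.array([[f,0,c['cx']],[0,f,c['cy']],[0,0,1]]); d=np.array([c['k1'],0,0,0,0.])
    g=np.stack(np.meshgrid(np.arange(w),np.arange(h)),-1).reshape(-1,1,2).astype(float)
    # model: ray at radius r drawn at (1+k1 r^2) -> standard opencv k1
    u=cv2.undistortPoints(g,K,d).reshape(h,w,2); z=c['range_z']
    P=np.stack([u[...,0]*z,-u[...,1]*z,-z,np.ones_like(z)],-1)@c['extrinsics'].T
    P=P[...,:3]; P[z==0]=np.nan
    return c['image'],P,c
def save(img,n): cv2.imwrite('pics/'+n+'.png',img[...,::-1])
E
python3 - <<'E'
from h import *
for n in('top','side'):
    i,P,c=cam(n); save(i,n+'0'); np.save(n+'0.npy',P); print(n,c['extrinsics'].round(3).tolist(),c['vfov'],c['k1'])
o=robot.observe();print(o)
E
```

```text
top [[0.012, 0.984, -0.176, 0.25], [-1.0, 0.014, 0.014, -0.032], [0.017, 0.176, 0.984, 1.618], [0.0, 0.0, 0.0, 1.0]] 45.43268031969433 -0.13510008942338314
side [[0.922, 0.281, -0.265, 0.148], [-0.385, 0.632, -0.672, -1.061], [-0.021, 0.722, 0.691, 1.108], [0.0, 0.0, 0.0, 1.0]] 48.29632538673049 0.025594750223021313
{'time': 0.1, 'qpos': array([ 1.00600104e+00,  3.42617955e-01,  1.52490275e+00, -2.08203460e-05,
        1.27542548e+00, -1.45939724e-01]), 'qvel': array([-0.00013402, -0.00040712, -0.0037548 ,  0.0019255 ,  0.00022609,
        0.00012764]), 'joint_efforts': array([ 2.51364130e-03, -4.32007742e+01, -2.44693977e+01,  7.19201728e-02,
        5.25799650e-02, -1.05009080e-04]), 'tool_pos': array([0.21328532, 0.47932515, 0.22613923]), 'tool_rot': array([-3.14025062e+00, -1.77133911e-04,  2.72274305e+00]), 'contact_force': array([-0.24124385, -0.02359793, -0.07148801]), 'torque': array([ 0.02769674,  0.066716  , -0.01680374]), 'grip_force': 0.0, 'opening': 0.09187227893220276}
```

View pics/top0.png

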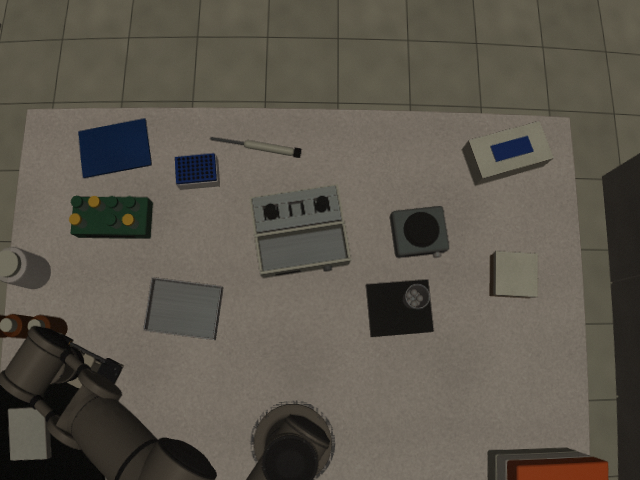

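View pics/side0.png

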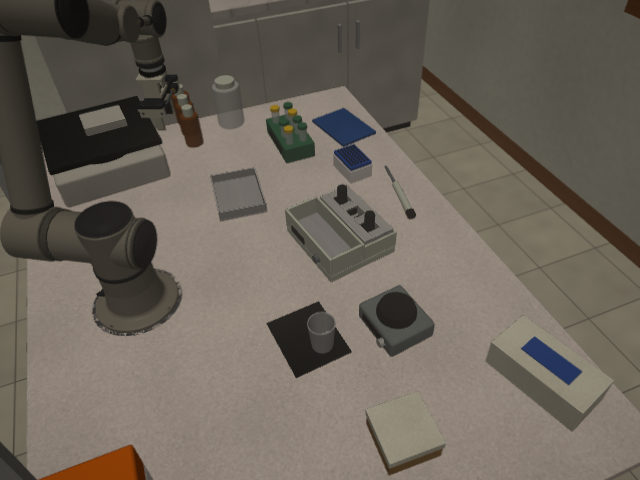

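The top view shows bungs at (270,211) and (321,203) with the middle well empty, the bath at (300,230), the tray at (184,308), the mixer pad at (421,229), and the cup at (417,296) on the mat at (400,308). The side view agrees.

Run:
```python
from h import *
T=np.load('top0.npy');S=np.load('side0.npy')
def sel(P,c,r,zl,zh):
    q=P.reshape(-1,3);q=q[~np.isnan(q[:,0])]
    return q[(np.hypot(*(q[:,:2]-c).T)<r)&(q[:,2]>zl)&(q[:,2]<zh)]
def rect(q):
    r=cv2.minAreaRect((q[:,:2]*1000).astype(np.float32)); return np.round(r[0],1),np.round(r[1],1),round(r[2],2)
for n,uv in dict(b2=(270,211),b0=(321,203),bath=(300,235),tray=(184,308),pad=(421,229),cup=(417,296),mat=(385,320),tip=(196,165),rack=(110,215),fz=(514,270)).items():
    p=T[uv[1],uv[0]];print(n,p.round(4))
for nm,P in(('top',T),('side',S)):
    for n,uv in dict(b2=(270,211),b0=(321,203)).items():
        q=sel(P,T[uv[1],uv[0]][:2],.04,.126,.145);print(nm,n,len(q),np.median(q,0).round(4),rect(q))
    q=sel(P,T[235,300][:2],.22,.04,.1);print(nm,'bath',len(q),rect(q), np.percentile(q[:,2],95))
    q=sel(P,T[308,184][:2],.16,.015,.06);print(nm,'tray',len(q),rect(q))
    q=sel(P,T[229,421][:2],.043,.07,.1);print(nm,'padz',np.median(q,0))
    q=sel(P,T[229,421][:2],.12,.02,.1);print(nm,'mixer',rect(q))
    q=sel(P,T[296,417][:2],.07,.080,.11);print(nm,'cuprim',len(q),cv2.minEnclosingCircle((q[:,:2]*1000).astype(np.float32)),q[:,2].max())
    q=sel(P,T[296,417][:2],.07,.02,.11);print(nm,'cup',len(q),cv2.minEnclosingCircle((q[:,:2]*1000).astype(np.float32)))
I=cv2.imread('pics/top0.png').max(2)
m=(I<45);m[:270]=0;m[345:]=0;m[:,:360]=0;m[:,440:]=0
print('mat',rect(T[m]),np.nanmedian(T[m],0))
m=(I<45);m[:205]=0;m[255:]=0;m[:,:398]=0;m[:,445:]=0
print('pad',rect(T[m&(T[...,2]>.075)]))
```

```text
b2 [0.619  0.0668 0.1335]
b0 [ 0.6428 -0.0688  0.1344]
bath [ 0.5755 -0.013   0.0335]
tray [0.3665 0.3108 0.0075]
pad [ 0.5888 -0.3481  0.0771]
cup [ 0.4062 -0.3405  0.041 ]
mat [ 0.3414 -0.2563 -0.0009]
tip [0.7679 0.2858 0.0651]
rack [0.607  0.505  0.1163]
fz [ 0.479  -0.6133  0.0638]
top b2 90 [0.6249 0.0689 0.1347] (array([625.7,  69.4]), array([27.1, 27. ]), 88.31)
top b0 94 [ 0.6487 -0.0687  0.1343] (array([649.2, -68.9]), array([28. , 26.9]), 0.88)
top bath 4526 (array([578.6, -10.7]), array([234.3, 250.6]), 9.38) 0.09499191025224124
top tray 561 (array([365.1, 310.5]), array([203.4, 152.6]), 84.01)
top padz [ 0.58862397 -0.34776849  0.08218831]
top mixer (array([ 584.8, -351.1]), array([145.5, 150.9]), 7.42)
top cuprim 117 ((403.4566955566406, -331.55609130859375), 34.822845458984375) 0.09754786085677858
top cup 508 ((403.4566955566406, -331.55609130859375), 34.822845458984375)
side b2 60 [0.6271 0.0606 0.133 ] (array([626.6,  62.9]), array([27.9, 27.3]), 28.82)
side b0 70 [ 0.6498 -0.0779  0.1332] (array([651.5, -74.8]), array([29.3, 25.1]), 26.77)
side bath 4331 (array([579.2, -15.3]), array([236.1, 258.2]), 9.5) 0.09207708492830258
side tray 607 (array([366.5, 307.5]), array([212.6, 149.7]), 83.58)
side padz [ 0.5893384  -0.35146353  0.08141729]
side mixer (array([ 583.9, -355.7]), array([145.2, 152.9]), 7.06)
side cuprim 203 ((399.38970947265625, -332.7753601074219), 36.16872024536133) 0.09395382827564358
side cup 860 ((399.38970947265625, -332.7753601074219), 36.16872024536133)
mat (array([ 377.6, -297.2]), array([147.6, 178.2]), 5.33) [ 0.36750967 -0.28691001  0.00484004]
pad (array([ 590.1, -351.2]), array([90.2, 90. ]), 86.17)
```

```bash
cat >> h.py <<'E'
import json,os
def cmd():
    if os.path.exists('cmd.json'):
        p,q=json.load(open('cmd.json')); return np.array(p),R.from_quat(q)
    o=robot.observe(); return o['tool_pos'],R.from_euler('xyz',o['tool_rot'])
def down(psi): return R.from_euler('xyz',[np.pi,0,psi])
def path(wps,vl=.035,vr=9.):
    """wps: (pos,Rot[,vl]) -> list of interpolated poses"""
    p,r=cmd(); out=[]
    for w in wps:
        v=w[2] if len(w)>2 else vl
        a=np.array(w[0],float); d=(r.inv()*w[1]).as_rotvec()
        n=max(1,int(np.ceil(max(np.linalg.norm(a-p)/v,np.degrees(np.linalg.norm(d))/vr)-1e-6)))
        for k in range(1,n+1): out.append((p+(a-p)*k/n, r*R.from_rotvec(d*k/n)))
        p,r=a,w[1]
    return out
def emit(poses,commit=True):
    p,r=cmd()
    for i in range(0,len(poses),12):
        rows=[]
        for a,b in poses[i:i+12]:
            rows.append(np.round(np.r_[r.inv().apply(a-p)/.1,(r.inv()*b).as_rotvec()/np.pi],3).tolist())
        print('CALL',[[int(x) if x==int(x) else x for x in q] for q in rows])
        l=np.array(rows[-1]); p=p+r.apply(l[:3]*.1); r=r*R.from_rotvec(l[3:]*np.pi)
    if commit: json.dump([p.tolist(),r.as_quat().tolist()],open('cmd.json','w'))
def st():
    o=robot.observe(); print(round(o['time'],2),o['tool_pos'].round(4),o['tool_rot'].round(3),o['contact_force'].round(1),o['torque'].round(2),round(o['opening'],4),round(o['grip_force'],1))
E
python3 - <<'E'
from h import *
D=down(3.307)
emit(path([((.45,.25,.24),D),((.626,.067,.19),D),((.626,.067,.1),D,.02)])+[((.626,.067,.1),D)])
E
```

```text
CALL [[-0.31, -0.113, -0.014, 0, 0, -0.019], [-0.619, -0.226, -0.028, 0, 0, -0.037], [-0.929, -0.34, -0.041, 0, 0, -0.056], [-1.238, -0.453, -0.055, 0, 0, -0.074], [-1.548, -0.566, -0.069, 0, 0, -0.093], [-1.857, -0.679, -0.083, 0, 0, -0.112], [-2.167, -0.793, -0.096, 0, 0, -0.13], [-2.476, -0.906, -0.11, 0, 0, -0.149], [-2.786, -1.019, -0.124, 0, 0, -0.167], [-3.095, -1.132, -0.138, 0, 0, -0.186], [-3.389, -1.252, -0.075, 0, 0, -0.186], [-3.683, -1.371, -0.012, 0, 0, -0.186]]
CALL [[-0.179, -0.262, 0.062, 0, 0, 0], [-0.359, -0.524, 0.125, 0, 0, 0], [-0.538, -0.786, 0.187, 0, 0, 0], [-0.718, -1.048, 0.25, 0, 0, 0], [-0.897, -1.309, 0.313, 0, 0, 0], [-1.076, -1.571, 0.375, 0, 0, 0], [-1.076, -1.571, 0.555, 0, 0, 0], [-1.077, -1.571, 0.735, 0, 0, 0], [-1.077, -1.571, 0.915, 0, 0, 0], [-1.077, -1.57, 1.095, 0, 0, 0], [-1.077, -1.57, 1.275, 0, 0, 0], [-1.077, -1.57, 1.275, 0, 0, 0]]
```

```bash
rm -f cmd.json
python3 - <<'E'
s=open('h.py').read()
i=s.index('def emit'); j=s.index('def st()')
s=s[:i]+'''def emit(poses,commit=True):
    p,r=cmd(); rows=[]
    def flush(p,r):
        print([[int(x) if x==int(x) else x for x in q] for q in rows])
        l=np.array(rows[-1]); return p+r.apply(l[:3]*.1), r*R.from_rotvec(l[3:]*np.pi)
    for a,b in poses:
        f=lambda:np.round(np.r_[r.inv().apply(a-p)/.1,(r.inv()*b).as_rotvec()/np.pi],3)
        if rows and (len(rows)==12 or abs(f()).max()>1): p,r=flush(p,r); rows=[]
        rows.append(f().tolist())
    p,r=flush(p,r)
    if commit: json.dump([p.tolist(),r.as_quat().tolist()],open('cmd.json','w'))
'''+s[j:]
open('h.py','w').write(s)
from h import *
D=down(3.307)
emit(path([((.45,.25,.24),D,.049),((.626,.067,.19),D,.049),((.626,.067,.1),D,.02)])+[((.626,.067,.1),D)]*2)
E
```

```text
[[-0.442, -0.162, -0.02, 0, 0, -0.027], [-0.884, -0.324, -0.039, 0, 0, -0.053]]
[[-0.41, -0.232, -0.02, 0, 0, -0.027], [-0.819, -0.465, -0.04, 0, 0, -0.053]]
[[-0.365, -0.298, -0.019, 0, 0, -0.027], [-0.73, -0.595, -0.039, 0, 0, -0.053]]
[[-0.31, -0.354, -0.02, 0, 0, -0.027], [-0.578, -0.681, 0.064, 0, 0, -0.027]]
[[-0.239, -0.35, 0.083, 0, 0, 0], [-0.479, -0.699, 0.167, 0, 0, 0]]
[[-0.239, -0.349, 0.083, 0, 0, 0], [-0.478, -0.698, 0.167, 0, 0, 0]]
[[-0.239, -0.349, 0.083, 0, 0, 0], [-0.239, -0.349, 0.263, 0, 0, 0], [-0.239, -0.348, 0.443, 0, 0, 0], [-0.24, -0.348, 0.623, 0, 0, 0], [-0.24, -0.348, 0.803, 0, 0, 0], [-0.24, -0.348, 0.983, 0, 0, 0], [-0.24, -0.348, 0.983, 0, 0, 0], [-0.24, -0.348, 0.983, 0, 0, 0]]
```

move_arm(motion=[[-0.442,-0.162,-0.02,0,0,-0.027],[-0.884,-0.324,-0.039,0,0,-0.053]], fingers=1)

```text
time: 0.35
tool_pos: [0.2813, 0.4133, 0.2302]
tool_rot: [-3.141, -0.0, 2.894]
contact_force: [0.8, 0.7, 0.1]
opening: 0.0918
grip_force: 0.0
```

move_arm(motion=[[-0.41,-0.232,-0.02,0,0,-0.027],[-0.819,-0.465,-0.04,0,0,-0.053]])

```text
time: 0.6
tool_pos: [0.3495, 0.3474, 0.2344]
tool_rot: [-3.141, -0.0, 3.059]
contact_force: [1.5, -0.0, 0.1]
opening: 0.0917
grip_force: 0.0
```

move_arm(motion=[[-0.365,-0.298,-0.019,0,0,-0.027],[-0.73,-0.595,-0.039,0,0,-0.053]])

```text
time: 0.85
tool_pos: [0.4172, 0.2818, 0.2383]
tool_rot: [-3.142, -0.001, -3.058]
contact_force: [0.5, 1.3, -0.7]
opening: 0.0921
grip_force: 0.0
```

move_arm(motion=[[-0.31,-0.354,-0.02,0,0,-0.027],[-0.578,-0.681,0.064,0,0,-0.027]])

```text
time: 1.1
tool_pos: [0.4809, 0.2187, 0.2324]
tool_rot: [3.141, 0.001, -2.976]
contact_force: [-0.2, 0.2, 0.2]
opening: 0.0918
grip_force: 0.0
```

move_arm(motion=[[-0.239,-0.35,0.083,0,0,0],[-0.479,-0.699,0.167,0,0,0]])

```text
time: 1.35
tool_pos: [0.5389, 0.1577, 0.2148]
tool_rot: [3.141, -0.001, -2.976]
contact_force: [0.6, 0.5, 0.9]
opening: 0.0916
grip_force: 0.0
```

move_arm(motion=[[-0.239,-0.349,0.083,0,0,0],[-0.478,-0.698,0.167,0,0,0]])

```text
time: 1.6
tool_pos: [0.5976, 0.0968, 0.198]
tool_rot: [3.141, -0.001, -2.976]
contact_force: [-1.2, -0.4, 0.0]
opening: 0.0917
grip_force: 0.0
```

move_arm(motion=[[-0.239,-0.349,0.083,0,0,0],[-0.239,-0.349,0.263,0,0,0],[-0.239,-0.348,0.443,0,0,0],[-0.24,-0.348,0.623,0,0,0],[-0.24,-0.348,0.803,0,0,0],[-0.24,-0.348,0.983,0,0,0],[-0.24,-0.348,0.983,0,0,0],[-0.24,-0.348,0.983,0,0,0]])

```text
time: 2.6
tool_pos: [0.6266, 0.0675, 0.1009]
tool_rot: [-3.142, 0.001, -2.976]
contact_force: [-1.0, 0.7, 0.6]
opening: 0.0916
grip_force: 0.0
```

move_arm(motion=[[0,0,0,0,0,0],[0,0,0,0,0,0],[0,0,0,0,0,0],[0,0,0,0,0,0],[0,0,0,0,0,0],[0,0,0,0,0,0],[0,0,0,0,0,0],[0,0,0,0,0,0]], fingers=-1, newtons=10)

```text
time: 3.6
tool_pos: [0.6263, 0.0674, 0.1004]
tool_rot: [-3.142, 0.0, -2.976]
contact_force: [-0.2, -0.2, 0.5]
opening: 0.0279
grip_force: 10.0
```

Run:
```python
from h import *
st()
i,P,c=cam('top'); a=cv2.resize(i[150:290,220:380],None,fx=2.5,fy=2.5)
i,P,c=cam('side'); b=cv2.resize(i[150:290,270:430],None,fx=2.5,fy=2.5)
save(np.hstack([a,b]),'g1')
```

```text
3.6 [0.6263 0.0674 0.1004] [-3.142  0.    -2.976] [-0.2 -0.2  0.5] [-0.02  0.01 -0.05] 0.0279 10.0
```

View pics/g1.png

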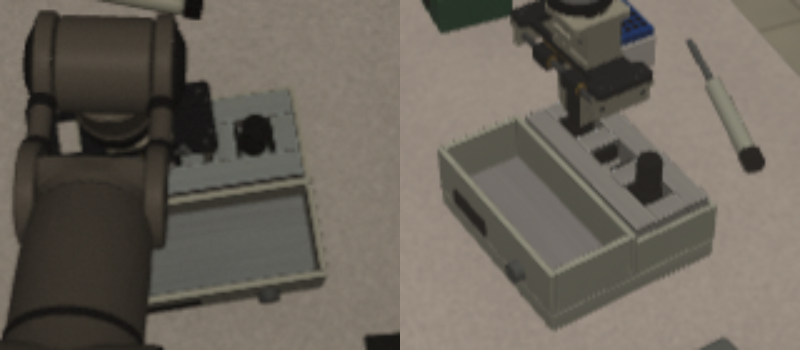

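The right panel shows the gripper closed on bung 2 at (585,110). Bung 0 stands at (648,180) and the middle well is empty. Next I rock it out.

```bash
cat >> h.py <<'E'
def rock(piv,psi,L,h0,h1,dh,ang=8.):
    """swings about the bath x axis, pivot fixed; returns poses, ends upright"""
    ax=np.array([np.cos(psi),np.sin(psi),0]); out=[]; s=1; h=h0; D=down(psi)
    def pose(t,h):
        q=R.from_rotvec(np.radians(t)*ax); return (np.array(piv)+q.apply([0,0,L+h]),q*D)
    out.append(pose(ang,h))
    while h<h1-1e-6:
        s=-s; h+=dh
        out+= [pose(0,h-dh/2),pose(s*ang,h)]
    out.append(pose(0,h)); return out
E
python3 - <<'E'
from h import *
p,r=cmd();print(p)
emit(rock(p-[0,0,.024],3.307,.024,0,.0075,.0015))
E
```

```text
[0.62601315 0.06699296 0.10002287]
[[0, 0.033, 0.002, 0.044, 0, 0], [0, 0, -0.007, 0, 0, 0], [0, -0.036, -0.012, -0.045, 0, 0], [0, 0, -0.022, 0, 0, 0], [0, 0.038, -0.027, 0.044, 0, 0], [0, 0, -0.037, 0, 0, 0], [0, -0.04, -0.042, -0.045, 0, 0], [0, 0, -0.052, 0, 0, 0], [0, 0.042, -0.057, 0.044, 0, 0], [0, 0, -0.067, 0, 0, 0], [0, -0.044, -0.072, -0.045, 0, 0], [0, 0, -0.075, 0, 0, 0]]
```

move_arm(motion=[[0,0.033,0.002,0.044,0,0],[0,0,-0.007,0,0,0],[0,-0.036,-0.012,-0.045,0,0],[0,0,-0.022,0,0,0],[0,0.038,-0.027,0.044,0,0],[0,0,-0.037,0,0,0],[0,-0.04,-0.042,-0.045,0,0],[0,0,-0.052,0,0,0],[0,0.042,-0.057,0.044,0,0],[0,0,-0.067,0,0,0],[0,-0.044,-0.072,-0.045,0,0],[0,0,-0.075,0,0,0]], newtons=45)

```text
time: 5.2
tool_pos: [0.6264, 0.0647, 0.1072]
tool_rot: [3.135, -0.001, -2.987]
contact_force: [-2.1, 8.5, -7.9]
opening: 0.0273
grip_force: 45.0
```

Run:
```python
from h import *
st()
i,P,c=cam('side'); b=cv2.resize(i[150:290,270:430],None,fx=4,fy=4)
save(b,'g2')
p,r=cmd()
emit(rock([.626,.067,.076],3.307,.024,.0075,.015,.0015))
emit(rock([.626,.067,.076],3.307,.024,.015,.0225,.0015))
emit(rock([.626,.067,.076],3.307,.024,.0225,.030,.0015))
```

```text
5.2 [0.6264 0.0647 0.1072] [ 3.135e+00 -1.000e-03 -2.987e+00] [-2.1  8.5 -7.9] [ 1.89  0.6  -0.03] 0.0273 45.0
[[0, 0.044, 0.003, 0.044, 0, 0], [0, 0, -0.007, 0, 0, 0], [0, -0.046, -0.012, -0.045, 0, 0], [0, 0, -0.022, 0, 0, 0], [0, 0.048, -0.026, 0.044, 0, 0], [0, 0, -0.037, 0, 0, 0], [0, -0.05, -0.041, -0.045, 0, 0], [0, 0, -0.052, 0, 0, 0], [0, 0.052, -0.056, 0.044, 0, 0], [0, 0, -0.067, 0, 0, 0], [0, -0.054, -0.071, -0.045, 0, 0], [0, 0, -0.075, 0, 0, 0]]
[[0, 0.054, 0.004, 0.044, 0, 0], [0, 0, -0.007, 0, 0, 0], [0, -0.056, -0.011, -0.045, 0, 0], [0, 0, -0.022, 0, 0, 0], [0, 0.058, -0.026, 0.044, 0, 0], [0, 0, -0.037, 0, 0, 0], [0, -0.061, -0.04, -0.045, 0, 0], [0, 0, -0.052, 0, 0, 0], [0, 0.063, -0.055, 0.044, 0, 0], [0, 0, -0.067, 0, 0, 0], [0, -0.065, -0.07, -0.045, 0, 0], [0, 0, -0.075, 0, 0, 0]]
[[0, 0.065, 0.005, 0.044, 0, 0], [0, 0, -0.007, 0, 0, 0], [0, -0.067, -0.01, -0.045, 0, 0], [0, 0, -0.022, 0, 0, 0], [0, 0.069, -0.025, 0.044, 0, 0], [0, 0, -0.037, 0, 0, 0], [0, -0.071, -0.04, -0.045, 0, 0], [0, 0, -0.052, 0, 0, 0], [0, 0.073, -0.055, 0.044, 0, 0], [0, 0, -0.067, 0, 0, 0], [0, -0.075, -0.069, -0.045, 0, 0], [0, 0, -0.075, 0, 0, 0]]
```

View pics/g2.png

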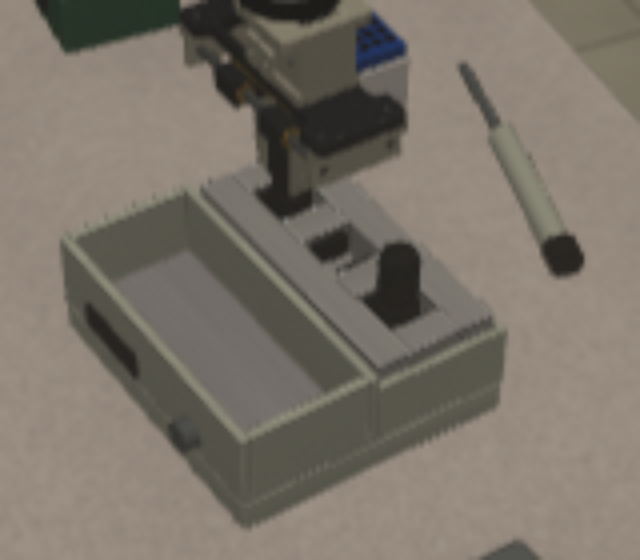

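Pull is 8 N and the block looks seated. I'll go on a bit gentler, watching the force.

```bash
python3 - <<'E'
s=open('h.py').read()
s=s.replace("pose(s*ang,h)]","pose(s*ang,h),pose(s*ang,h)]").replace("out.append(pose(ang,h))\n","out+=[pose(ang,h)]*2\n")
open('h.py','w').write(s)
E
python3 - <<'E'
from h import *
json.dump([[.626,.067,.1075],down(3.307).as_quat().tolist()],open('cmd.json','w'))
emit(rock([.626,.067,.076],3.307,.024,.0075,.0105,.001,9))
emit(rock([.626,.067,.076],3.307,.024,.0105,.0135,.001,9))
E
```

```text
[[0, 0.049, 0.004, 0.05, 0, 0], [0, 0.049, 0.004, 0.05, 0, 0], [0, 0, -0.005, 0, 0, 0], [0, -0.051, -0.006, -0.05, 0, 0], [0, -0.051, -0.006, -0.05, 0, 0], [0, 0, -0.015, 0, 0, 0], [0, 0.052, -0.016, 0.05, 0, 0], [0, 0.052, -0.016, 0.05, 0, 0], [0, 0, -0.025, 0, 0, 0], [0, -0.054, -0.026, -0.05, 0, 0], [0, -0.054, -0.026, -0.05, 0, 0], [0, 0, -0.03, 0, 0, 0]]
[[0, 0.054, 0.004, 0.05, 0, 0], [0, 0.054, 0.004, 0.05, 0, 0], [0, 0, -0.005, 0, 0, 0], [0, -0.056, -0.006, -0.05, 0, 0], [0, -0.056, -0.006, -0.05, 0, 0], [0, 0, -0.015, 0, 0, 0], [0, 0.057, -0.016, 0.05, 0, 0], [0, 0.057, -0.016, 0.05, 0, 0], [0, 0, -0.025, 0, 0, 0], [0, -0.059, -0.025, -0.05, 0, 0], [0, -0.059, -0.025, -0.05, 0, 0], [0, 0, -0.03, 0, 0, 0]]
```

move_arm(motion=[[0,0.049,0.004,0.05,0,0],[0,0.049,0.004,0.05,0,0],[0,0,-0.005,0,0,0],[0,-0.051,-0.006,-0.05,0,0],[0,-0.051,-0.006,-0.05,0,0],[0,0,-0.015,0,0,0],[0,0.052,-0.016,0.05,0,0],[0,0.052,-0.016,0.05,0,0],[0,0,-0.025,0,0,0],[0,-0.054,-0.026,-0.05,0,0],[0,-0.054,-0.026,-0.05,0,0],[0,0,-0.03,0,0,0]])

```text
time: 6.75
tool_pos: [0.6268, 0.0657, 0.1107]
tool_rot: [3.137, 0.001, -2.983]
contact_force: [-2.7, 4.4, -8.3]
opening: 0.0276
grip_force: 45.0
```

Run:
```python
from h import *
st()
T=np.load('side0.npy')
i,P,c=cam('side')
# block top face height: points near block between wells, before vs after
for n,Q in(('before',T),('now',P)):
    q=Q.reshape(-1,3); ax=np.array([.9863,.165]); ay=np.array([-.165,.9863]); d=q[:,:2]-[.638,-.003]
    u=d@ax; v=d@ay
    for lo,hi in((-.048,-.025),(.025,.048)):
        m=(abs(u)<.035)&(v>lo)&(v<hi)&(q[:,2]>.075); print(n,m.sum(),np.median(q[m,2]).round(4),np.percentile(q[m,2],[25,75]).round(4))
```

```text
6.75 [0.6268 0.0657 0.1107] [ 3.137e+00  1.000e-03 -2.983e+00] [-2.7  4.4 -8.3] [ 1.25  0.7  -0.07] 0.0276 45.0
before 80 0.0891 [0.0878 0.0904]
before 116 0.0891 [0.0875 0.0908]
now 185 0.2012 [0.0895 0.2116]
now 1078 0.3102 [0.2463 0.349 ]
```

move_arm(motion=[[0,0.054,0.004,0.05,0,0],[0,0.054,0.004,0.05,0,0],[0,0,-0.005,0,0,0],[0,-0.056,-0.006,-0.05,0,0],[0,-0.056,-0.006,-0.05,0,0],[0,0,-0.015,0,0,0],[0,0.057,-0.016,0.05,0,0],[0,0.057,-0.016,0.05,0,0],[0,0,-0.025,0,0,0],[0,-0.059,-0.025,-0.05,0,0],[0,-0.059,-0.025,-0.05,0,0],[0,0,-0.03,0,0,0]])

```text
time: 8.3
tool_pos: [0.6272, 0.0656, 0.1138]
tool_rot: [3.136, 0.002, -2.984]
contact_force: [-2.7, 5.5, -8.0]
opening: 0.027
grip_force: 45.0
```

Run:
```python
from h import *
st()
T=np.load('side0.npy')
i,P,c=cam('side'); save(cv2.resize(i[150:290,270:430],None,fx=4,fy=4),'g3')
for n,Q in(('before',T),('now',P)):
    q=Q.reshape(-1,3); ax=np.array([.9863,.165]); ay=np.array([-.165,.9863]); d=q[:,:2]-[.638,-.003]
    u=d@ax; v=d@ay
    m=(abs(u)<.035)&(v>-.048)&(v<-.025)&(q[:,2]>.085)&(q[:,2]<.105); print(n,m.sum(),np.median(q[m,2]).round(4))
for h in(.0135,.0165,.0195,.0225,.0255,.0285): emit(rock([.626,.067,.076],3.307,.024,h,h+.003,.001,9))
```

```text
8.3 [0.6272 0.0656 0.1138] [ 3.136e+00  2.000e-03 -2.984e+00] [-2.7  5.5 -8. ] [ 1.35  0.55 -0.07] 0.027 45.0
before 77 0.0892
now 85 0.0898
[[0, 0.059, 0.005, 0.05, 0, 0], [0, 0.059, 0.005, 0.05, 0, 0], [0, 0, -0.005, 0, 0, 0], [0, -0.06, -0.005, -0.05, 0, 0], [0, -0.06, -0.005, -0.05, 0, 0], [0, 0, -0.015, 0, 0, 0], [0, 0.062, -0.015, 0.05, 0, 0], [0, 0.062, -0.015, 0.05, 0, 0], [0, 0, -0.025, 0, 0, 0], [0, -0.063, -0.025, -0.05, 0, 0], [0, -0.063, -0.025, -0.05, 0, 0], [0, 0, -0.03, 0, 0, 0]]
[[0, 0.063, 0.005, 0.05, 0, 0], [0, 0.063, 0.005, 0.05, 0, 0], [0, 0, -0.005, 0, 0, 0], [0, -0.065, -0.005, -0.05, 0, 0], [0, -0.065, -0.005, -0.05, 0, 0], [0, 0, -0.015, 0, 0, 0], [0, 0.066, -0.015, 0.05, 0, 0], [0, 0.066, -0.015, 0.05, 0, 0], [0, 0, -0.025, 0, 0, 0], [0, -0.068, -0.025, -0.05, 0, 0], [0, -0.068, -0.025, -0.05, 0, 0], [0, 0, -0.03, 0, 0, 0]]
[[0, 0.068, 0.005, 0.05, 0, 0], [0, 0.068, 0.005, 0.05, 0, 0], [0, 0, -0.005, 0, 0, 0], [0, -0.07, -0.005, -0.05, 0, 0], [0, -0.07, -0.005, -0.05, 0, 0], [0, 0, -0.015, 0, 0, 0], [0, 0.071, -0.014, 0.05, 0, 0], [0, 0.071, -0.014, 0.05, 0
[... 508 characters left out ...]
, 0, 0], [0, 0.077, 0.006, 0.05, 0, 0], [0, 0, -0.005, 0, 0, 0], [0, -0.079, -0.004, -0.05, 0, 0], [0, -0.079, -0.004, -0.05, 0, 0], [0, 0, -0.015, 0, 0, 0], [0, 0.081, -0.014, 0.05, 0, 0], [0, 0.081, -0.014, 0.05, 0, 0], [0, 0, -0.025, 0, 0, 0], [0, -0.082, -0.024, -0.05, 0, 0], [0, -0.082, -0.024, -0.05, 0, 0], [0, 0, -0.03, 0, 0, 0]]
[[0, 0.082, 0.006, 0.05, 0, 0], [0, 0.082, 0.006, 0.05, 0, 0], [0, 0, -0.005, 0, 0, 0], [0, -0.084, -0.003, -0.05, 0, 0], [0, -0.084, -0.003, -0.05, 0, 0], [0, 0, -0.015, 0, 0, 0], [0, 0.085, -0.013, 0.05, 0, 0], [0, 0.085, -0.013, 0.05, 0, 0], [0, 0, -0.025, 0, 0, 0], [0, -0.087, -0.023, -0.05, 0, 0], [0, -0.087, -0.023, -0.05, 0, 0], [0, 0, -0.03, 0, 0, 0]]
```

View pics/g3.png

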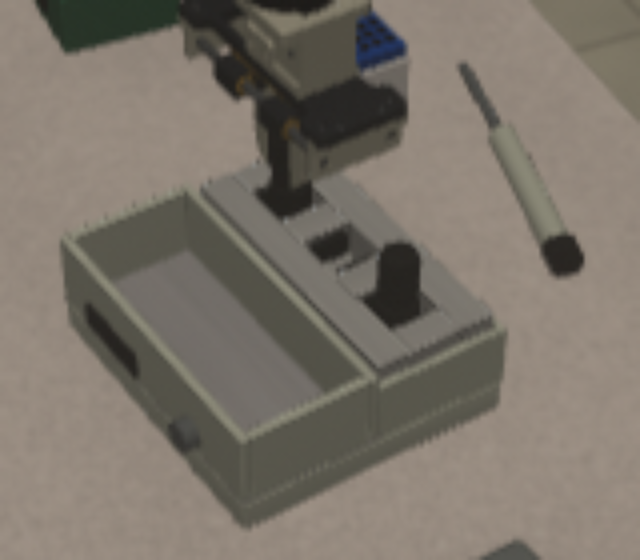

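The block stays seated and the fingers have risen with the bung. I'll continue.

move_arm(motion=[[0,0.059,0.005,0.05,0,0],[0,0.059,0.005,0.05,0,0],[0,0,-0.005,0,0,0],[0,-0.06,-0.005,-0.05,0,0],[0,-0.06,-0.005,-0.05,0,0],[0,0,-0.015,0,0,0],[0,0.062,-0.015,0.05,0,0],[0,0.062,-0.015,0.05,0,0],[0,0,-0.025,0,0,0],[0,-0.063,-0.025,-0.05,0,0],[0,-0.063,-0.025,-0.05,0,0],[0,0,-0.03,0,0,0]])

```text
time: 9.85
tool_pos: [0.6272, 0.0655, 0.1168]
tool_rot: [3.136, 0.002, -2.984]
contact_force: [-2.0, 5.0, -5.9]
opening: 0.0274
grip_force: 45.0
```

move_arm(motion=[[0,0.063,0.005,0.05,0,0],[0,0.063,0.005,0.05,0,0],[0,0,-0.005,0,0,0],[0,-0.065,-0.005,-0.05,0,0],[0,-0.065,-0.005,-0.05,0,0],[0,0,-0.015,0,0,0],[0,0.066,-0.015,0.05,0,0],[0,0.066,-0.015,0.05,0,0],[0,0,-0.025,0,0,0],[0,-0.068,-0.025,-0.05,0,0],[0,-0.068,-0.025,-0.05,0,0],[0,0,-0.03,0,0,0]])

```text
time: 11.35
tool_pos: [0.627, 0.0654, 0.1193]
tool_rot: [3.136, 0.001, -2.984]
contact_force: [-1.7, 5.2, -8.9]
opening: 0.0271
grip_force: 45.0
```

move_arm(motion=[[0,0.068,0.005,0.05,0,0],[0,0.068,0.005,0.05,0,0],[0,0,-0.005,0,0,0],[0,-0.07,-0.005,-0.05,0,0],[0,-0.07,-0.005,-0.05,0,0],[0,0,-0.015,0,0,0],[0,0.071,-0.014,0.05,0,0],[0,0.071,-0.014,0.05,0,0],[0,0,-0.025,0,0,0],[0,-0.073,-0.024,-0.05,0,0],[0,-0.073,-0.024,-0.05,0,0],[0,0,-0.03,0,0,0]])

```text
time: 12.85
tool_pos: [0.6282, 0.0657, 0.1259]
tool_rot: [3.137, 0.006, -2.984]
contact_force: [-6.2, 11.0, 10.4]
opening: 0.0272
grip_force: 45.1
```

move_arm(motion=[[0,0.073,0.006,0.05,0,0],[0,0.073,0.006,0.05,0,0],[0,0,-0.005,0,0,0],[0,-0.074,-0.004,-0.05,0,0],[0,-0.074,-0.004,-0.05,0,0],[0,0,-0.015,0,0,0],[0,0.076,-0.014,0.05,0,0],[0,0.076,-0.014,0.05,0,0],[0,0,-0.025,0,0,0],[0,-0.077,-0.024,-0.05,0,0],[0,-0.077,-0.024,-0.05,0,0],[0,0,-0.03,0,0,0]])

```text
time: 14.35
tool_pos: [0.6288, 0.0635, 0.1275]
tool_rot: [3.141, 0.006, -2.984]
contact_force: [0.8, 0.7, -2.0]
opening: 0.0271
grip_force: 45.0
```

move_arm(motion=[[0,0.077,0.006,0.05,0,0],[0,0.077,0.006,0.05,0,0],[0,0,-0.005,0,0,0],[0,-0.079,-0.004,-0.05,0,0],[0,-0.079,-0.004,-0.05,0,0],[0,0,-0.015,0,0,0],[0,0.081,-0.014,0.05,0,0],[0,0.081,-0.014,0.05,0,0],[0,0,-0.025,0,0,0],[0,-0.082,-0.024,-0.05,0,0],[0,-0.082,-0.024,-0.05,0,0],[0,0,-0.03,0,0,0]])

```text
time: 15.85
tool_pos: [0.6273, 0.0638, 0.1286]
tool_rot: [-3.139, 0.001, -2.983]
contact_force: [-0.3, 0.5, -1.1]
opening: 0.0275
grip_force: 45.0
```

move_arm(motion=[[0,0.082,0.006,0.05,0,0],[0,0.082,0.006,0.05,0,0],[0,0,-0.005,0,0,0],[0,-0.084,-0.003,-0.05,0,0],[0,-0.084,-0.003,-0.05,0,0],[0,0,-0.015,0,0,0],[0,0.085,-0.013,0.05,0,0],[0,0.085,-0.013,0.05,0,0],[0,0,-0.025,0,0,0],[0,-0.087,-0.023,-0.05,0,0],[0,-0.087,-0.023,-0.05,0,0],[0,0,-0.03,0,0,0]])

```text
time: 17.35
tool_pos: [0.627, 0.0642, 0.1315]
tool_rot: [-3.138, 0.0, -2.983]
contact_force: [-0.8, 0.2, -0.6]
opening: 0.0274
grip_force: 45.0
```

Run:
```python
from h import *
st()
i,P,c=cam('side'); save(cv2.resize(i[150:290,270:430],None,fx=4,fy=4),'g4')
```

```text
17.35 [0.627  0.0642 0.1315] [-3.138  0.    -2.983] [-0.8  0.2 -0.6] [ 0.07  0.02 -0.01] 0.0274 45.0
```

View pics/g4.png

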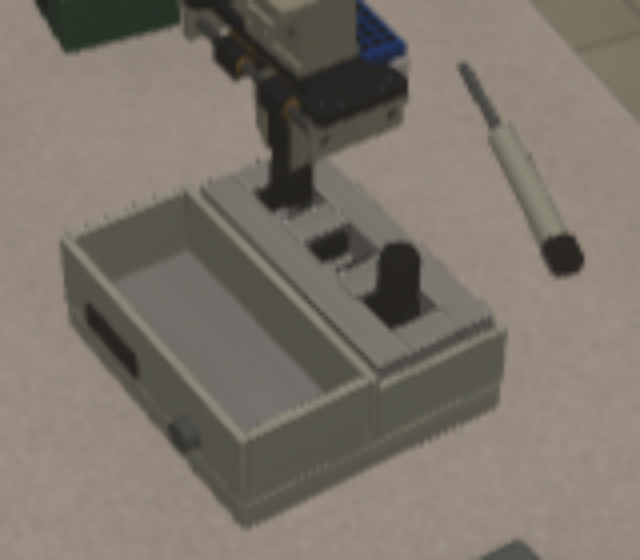

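Bung 2 is free: only its 0.6 N weight remains. I'll lift it and recheck the tray.

```bash
cat >> h.py <<'E'
def sync():
    o=robot.observe(); json.dump([o['tool_pos'].tolist(),R.from_euler('xyz',o['tool_rot']).as_quat().tolist()],open('cmd.json','w'))
def tray():
    i,P,c=cam('top'); q=P.reshape(-1,3); q=q[~np.isnan(q[:,0])]
    q=q[(np.hypot(*(q[:,:2]-[.365,.309]).T)<.2)&(q[:,2]>.015)&(q[:,2]<.05)]
    r=cv2.minAreaRect((q[:,:2]*1000).astype(np.float32)); print('tray',len(q),r)
E
python3 - <<'E'
from h import *
sync(); tray()
D=down(3.307); p,r=cmd()
emit(path([(p+[0,0,.03],D,.006),(p+[0,0,.08],D,.025)])+[(p+[0,0,.08],D)])
E
```

```text
tray 180 ((379.95623779296875, 261.38739013671875), (305.90399169921875, 139.7571563720703), 49.05610275268555)
[[0, -0.001, -0.06, -0.001, 0, 0], [0, -0.001, -0.12, -0.001, 0, 0], [0, -0.002, -0.18, -0.002, 0, 0], [0, -0.002, -0.24, -0.002, 0, 0], [-0.001, -0.003, -0.3, -0.003, 0.001, 0], [-0.001, -0.005, -0.55, -0.003, 0.001, 0], [-0.002, -0.008, -0.8, -0.003, 0.001, 0], [-0.002, -0.008, -0.8, -0.003, 0.001, 0]]
```

move_arm(motion=[[0,-0.001,-0.06,-0.001,0,0],[0,-0.001,-0.12,-0.001,0,0],[0,-0.002,-0.18,-0.002,0,0],[0,-0.002,-0.24,-0.002,0,0],[-0.001,-0.003,-0.3,-0.003,0.001,0],[-0.001,-0.005,-0.55,-0.003,0.001,0],[-0.002,-0.008,-0.8,-0.003,0.001,0],[-0.002,-0.008,-0.8,-0.003,0.001,0]])

```text
time: 18.45
tool_pos: [0.6278, 0.0666, 0.2141]
tool_rot: [3.133, 0.001, -2.976]
contact_force: [0.6, 0.3, -0.2]
opening: 0.027
grip_force: 45.0
```

```bash
python3 - <<'E'
s=open('h.py').read()
i=s.index('def tray()')
s=s[:i]+'''def tray():
    i,P,c=cam('side'); q=P.reshape(-1,3); q=q[~np.isnan(q[:,0])]
    q=q[(abs(q[:,0]-.365)<.13)&(abs(q[:,1]-.309)<.16)&(q[:,2]>.02)&(q[:,2]<.045)]
    r=cv2.minAreaRect((q[:,:2]*1000).astype(np.float32)); print('tray',len(q),r); return i
'''
open('h.py','w').write(s)
E
python3 - <<'E'
from h import *
st(); i=tray(); save(cv2.resize(i[60:300,120:440],None,fx=2.5,fy=2.5),'g5')
E
```

```text
18.45 [0.6278 0.0666 0.2141] [ 3.133e+00  1.000e-03 -2.976e+00] [ 0.6  0.3 -0.2] [ 0.    0.02 -0.01] 0.027 45.0
tray 475 ((366.29351806640625, 308.03948974609375), (213.9967041015625, 149.31842041015625), 83.6491928100586)
```

View pics/g5.png

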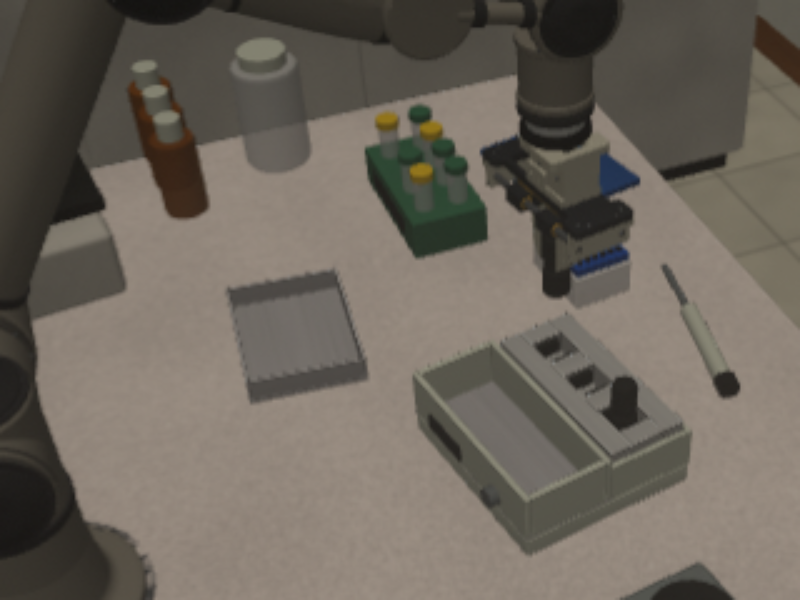

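The bung is held at (555,280), the tray at (300,335) hasn't moved, and the block is seated. On to the tray.

Run:
```python
from h import *
r0=down(3.307); 
json.dump([[.6262,.0662,.2115],(r0*R.from_rotvec(np.pi*np.array([-.003,.001,0]))).as_quat().tolist()],open('cmd.json','w'))
D=down(3.307)
emit(path([((.370,.354,.19),D,.045),((.370,.354,.06),D,.025),((.370,.354,.049),D,.006)])+[((.370,.354,.049),D)]*2)
```

```text
[[0.228, 0.362, 0.028, 0, 0, 0], [0.456, 0.724, 0.056, 0.001, 0, 0]]
[[0.228, 0.362, 0.027, 0, 0, 0], [0.456, 0.724, 0.054, 0, 0, 0]]
[[0.228, 0.362, 0.027, 0.001, -0.001, 0], [0.456, 0.725, 0.054, 0.001, -0.001, 0]]
[[0.228, 0.362, 0.025, 0, 0, 0], [0.457, 0.724, 0.05, 0.001, 0, 0]]
[[0.228, 0.362, 0.024, 0, 0, 0], [0.228, 0.362, 0.24, 0, 0, 0], [0.228, 0.362, 0.457, 0, 0, 0], [0.228, 0.362, 0.674, 0, 0, 0], [0.228, 0.362, 0.89, 0, 0, 0]]
[[0, 0, 0.217, 0, 0, 0], [0, 0, 0.434, 0, 0, 0], [0, 0, 0.489, 0, 0, 0], [0, 0, 0.544, 0, 0, 0], [0, 0, 0.544, 0, 0, 0], [0, 0, 0.544, 0, 0, 0]]
```

move_arm(motion=[[0.228,0.362,0.028,0,0,0],[0.456,0.724,0.056,0.001,0,0]])

```text
time: 18.75
tool_pos: [0.5683, 0.1309, 0.2052]
tool_rot: [3.135, -0.006, -2.977]
contact_force: [0.4, -0.5, -0.2]
opening: 0.0272
grip_force: 45.0
```

move_arm(motion=[[0.228,0.362,0.027,0,0,0],[0.456,0.724,0.054,0,0,0]])

```text
time: 19.0
tool_pos: [0.511, 0.1953, 0.2007]
tool_rot: [3.135, -0.006, -2.976]
contact_force: [0.0, 1.4, -0.4]
opening: 0.0269
grip_force: 45.0
```

move_arm(motion=[[0.228,0.362,0.027,0.001,-0.001,0],[0.456,0.725,0.054,0.001,-0.001,0]])

```text
time: 19.25
tool_pos: [0.4541, 0.2593, 0.1961]
tool_rot: [3.139, -0.002, -2.976]
contact_force: [1.2, -0.9, -0.0]
opening: 0.0269
grip_force: 45.0
```

move_arm(motion=[[0.228,0.362,0.025,0,0,0],[0.457,0.724,0.05,0.001,0,0]])

```text
time: 19.5
tool_pos: [0.3972, 0.323, 0.1913]
tool_rot: [-3.141, -0.002, -2.976]
contact_force: [0.5, -0.0, -1.2]
opening: 0.0276
grip_force: 45.0
```

move_arm(motion=[[0.228,0.362,0.024,0,0,0],[0.228,0.362,0.24,0,0,0],[0.228,0.362,0.457,0,0,0],[0.228,0.362,0.674,0,0,0],[0.228,0.362,0.89,0,0,0]])

```text
time: 20.12
tool_pos: [0.3695, 0.3539, 0.1018]
tool_rot: [-3.141, -0.002, -2.976]
contact_force: [0.4, -0.4, -0.2]
opening: 0.0272
grip_force: 45.0
```

move_arm(motion=[[0,0,0.217,0,0,0],[0,0,0.434,0,0,0],[0,0,0.489,0,0,0],[0,0,0.544,0,0,0],[0,0,0.544,0,0,0],[0,0,0.544,0,0,0]])

```text
time: 20.88
tool_pos: [0.3707, 0.3547, 0.05]
tool_rot: [3.141, 0.001, -2.976]
contact_force: [-0.6, 0.0, -0.0]
opening: 0.0269
grip_force: 45.0
```

Lower in 2 mm steps until the floor is felt.

move_arm(motion=[[0,0,0.02,0,0,0],[0,0,0.03,0,0,0],[0,0,0.03,0,0,0]])

```text
time: 21.25
tool_pos: [0.3704, 0.3545, 0.0464]
tool_rot: [3.142, 0.0, -2.976]
contact_force: [0.4, 0.5, -0.7]
opening: 0.0273
grip_force: 45.0
```

move_arm(motion=[[0,0,0.01,0,0,0],[0,0,0.02,0,0,0],[0,0,0.02,0,0,0]])

```text
time: 21.62
tool_pos: [0.3704, 0.3545, 0.0446]
tool_rot: [3.141, 0.0, -2.976]
contact_force: [-0.7, -0.5, 2.3]
opening: 0.0271
grip_force: 45.0
```

move_arm(motion=[[0,0,0,0,0,0],[0,0,0,0,0,0],[0,0,0,0,0,0],[0,0,0,0,0,0],[0,0,0,0,0,0]], fingers=1)

```text
time: 22.25
tool_pos: [0.3704, 0.3545, 0.0444]
tool_rot: [3.142, 0.0, -2.976]
contact_force: [0.5, 0.3, -0.0]
opening: 0.0726
grip_force: 0.0
```

Run:
```python
from h import *
st()
D=down(3.307)
json.dump([[.370,.354,.044],D.as_quat().tolist()],open('cmd.json','w'))
emit(path([((.370,.354,.10),D,.02),((.370,.354,.19),D,.045),((.649,-.071,.19),D,.049),((.649,-.071,.1),D,.02)])+[((.649,-.071,.1),D)]*2)
```

```text
22.25 [0.3704 0.3545 0.0444] [ 3.142  0.    -2.976] [ 0.5  0.3 -0. ] [-0.02  0.03  0.02] 0.0726 0.0
[[0, 0, -0.187, 0, 0, 0], [0, 0, -0.373, 0, 0, 0], [0, 0, -0.56, 0, 0, 0]]
[[0, 0, -0.45, 0, 0, 0], [0, 0, -0.9, 0, 0, 0], [-0.187, -0.423, -0.9, 0, 0, 0], [-0.373, -0.846, -0.9, 0, 0, 0]]
[[-0.187, -0.423, 0, 0, 0, 0], [-0.373, -0.845, 0, 0, 0, 0]]
[[-0.187, -0.423, 0, 0, 0, 0], [-0.373, -0.846, 0, 0, 0, 0]]
[[-0.187, -0.423, 0, 0, 0, 0], [-0.373, -0.846, 0, 0, 0, 0]]
[[-0.187, -0.423, 0, 0, 0, 0], [-0.374, -0.846, 0, 0, 0, 0]]
[[-0.186, -0.422, 0, 0, 0, 0], [-0.186, -0.422, 0.18, 0, 0, 0], [-0.186, -0.422, 0.36, 0, 0, 0], [-0.186, -0.422, 0.54, 0, 0, 0], [-0.186, -0.422, 0.72, 0, 0, 0], [-0.186, -0.422, 0.9, 0, 0, 0], [-0.186, -0.422, 0.9, 0, 0, 0], [-0.186, -0.422, 0.9, 0, 0, 0]]
```

move_arm(motion=[[0,0,-0.187,0,0,0],[0,0,-0.373,0,0,0],[0,0,-0.56,0,0,0]])

```text
time: 22.62
tool_pos: [0.3703, 0.3544, 0.1009]
tool_rot: [-3.142, -0.0, -2.976]
contact_force: [-0.3, 0.2, 0.2]
opening: 0.0914
grip_force: 0.0
```

move_arm(motion=[[0,0,-0.45,0,0,0],[0,0,-0.9,0,0,0],[-0.187,-0.423,-0.9,0,0,0],[-0.373,-0.846,-0.9,0,0,0]])

```text
time: 23.12
tool_pos: [0.4216, 0.2767, 0.1911]
tool_rot: [3.141, 0.002, -2.974]
contact_force: [-0.8, 0.6, -0.8]
opening: 0.0915
grip_force: 0.0
```

move_arm(motion=[[-0.187,-0.423,0,0,0,0],[-0.373,-0.845,0,0,0,0]])

```text
time: 23.38
tool_pos: [0.4724, 0.1987, 0.1905]
tool_rot: [3.141, 0.0, -2.976]
contact_force: [0.4, 1.1, 0.9]
opening: 0.0919
grip_force: 0.0
```

move_arm(motion=[[-0.187,-0.423,0,0,0,0],[-0.373,-0.846,0,0,0,0]])

```text
time: 23.62
tool_pos: [0.5232, 0.1213, 0.1904]
tool_rot: [3.141, 0.0, -2.976]
contact_force: [-0.2, 1.4, -1.2]
opening: 0.0919
grip_force: 0.0
```

move_arm(motion=[[-0.187,-0.423,0,0,0,0],[-0.373,-0.846,0,0,0,0]])

```text
time: 23.88
tool_pos: [0.5739, 0.044, 0.1904]
tool_rot: [3.141, 0.0, -2.976]
contact_force: [1.3, -0.2, -0.2]
opening: 0.092
grip_force: 0.0
```

move_arm(motion=[[-0.187,-0.423,0,0,0,0],[-0.374,-0.846,0,0,0,0]])

```text
time: 24.12
tool_pos: [0.6247, -0.0333, 0.1903]
tool_rot: [3.141, -0.0, -2.976]
contact_force: [0.1, -0.3, 0.2]
opening: 0.0919
grip_force: 0.0
```

move_arm(motion=[[-0.186,-0.422,0,0,0,0],[-0.186,-0.422,0.18,0,0,0],[-0.186,-0.422,0.36,0,0,0],[-0.186,-0.422,0.54,0,0,0],[-0.186,-0.422,0.72,0,0,0],[-0.186,-0.422,0.9,0,0,0],[-0.186,-0.422,0.9,0,0,0],[-0.186,-0.422,0.9,0,0,0]])

```text
time: 25.12
tool_pos: [0.6498, -0.0705, 0.1009]
tool_rot: [-3.141, 0.001, -2.976]
contact_force: [-0.1, 0.3, -0.2]
opening: 0.0917
grip_force: 0.0
```

move_arm(motion=[[0,0,0,0,0,0],[0,0,0,0,0,0],[0,0,0,0,0,0],[0,0,0,0,0,0],[0,0,0,0,0,0],[0,0,0,0,0,0],[0,0,0,0,0,0],[0,0,0,0,0,0]], fingers=-1, newtons=10)

```text
time: 26.12
tool_pos: [0.6494, -0.0706, 0.1003]
tool_rot: [-3.142, 0.0, -2.976]
contact_force: [-0.6, -0.2, 0.4]
opening: 0.0279
grip_force: 10.0
```

Run:
```python
from h import *
st(); p,r=cmd(); print(p)
pv=p-[0,0,.024]
for h in np.arange(9)*.003: emit(rock(pv,3.307,.024,h,h+.003,.001,9))
i=tray(); 
I,P,c=cam('top'); q=P.reshape(-1,3); m=(abs(q[:,0]-.365)<.13)&(abs(q[:,1]-.309)<.16)&(q[:,2]>.06)&(q[:,2]<.1); print('bung2 in tray',m.sum(),np.median(q[m],0))
```

```text
26.12 [ 0.6494 -0.0706  0.1003] [-3.142  0.    -2.976] [-0.6 -0.2  0.4] [-0.04 -0.03 -0.  ] 0.0279 10.0
[ 0.64897994 -0.07096499  0.1       ]
[[0, 0.038, 0.003, 0.05, 0, 0], [0, 0.038, 0.003, 0.05, 0, 0], [0, 0, -0.005, 0, 0, 0], [0, -0.039, -0.007, -0.05, 0, 0], [0, -0.039, -0.007, -0.05, 0, 0], [0, 0, -0.015, 0, 0, 0], [0, 0.041, -0.017, 0.05, 0, 0], [0, 0.041, -0.017, 0.05, 0, 0], [0, 0, -0.025, 0, 0, 0], [0, -0.042, -0.027, -0.05, 0, 0], [0, -0.042, -0.027, -0.05, 0, 0], [0, 0, -0.03, 0, 0, 0]]
[[0, 0.042, 0.003, 0.05, 0, 0], [0, 0.042, 0.003, 0.05, 0, 0], [0, 0, -0.005, 0, 0, 0], [0, -0.044, -0.007, -0.05, 0, 0], [0, -0.044, -0.007, -0.05, 0, 0], [0, 0, -0.015, 0, 0, 0], [0, 0.045, -0.016, 0.05, 0, 0], [0, 0.045, -0.016, 0.05, 0, 0], [0, 0, -0.025, 0, 0, 0], [0, -0.047, -0.026, -0.05, 0, 0], [0, -0.047, -0.026, -0.05, 0, 0], [0, 0, -0.03, 0, 0, 0]]
[[0, 0.047, 0.004, 0.05, 0, 0], [0, 0.047, 0.004, 0.05, 0, 0], [0, 0, -0.005, 0, 0, 0], [0, -0.048, -0.006, -0.05, 0, 0], [0, -0.048, -0.006, -0.05, 0, 0], [0, 0, -0.015, 0, 0, 0], [0, 0.05, -0.016, 0.05, 0, 0], [0, 0.05, -0.016, 0.05
[... 1755 characters left out ...]
0.074, -0.014, 0.05, 0, 0], [0, 0.074, -0.014, 0.05, 0, 0], [0, 0, -0.025, 0, 0, 0], [0, -0.075, -0.024, -0.05, 0, 0], [0, -0.075, -0.024, -0.05, 0, 0], [0, 0, -0.03, 0, 0, 0]]
[[0, 0.075, 0.006, 0.05, 0, 0], [0, 0.075, 0.006, 0.05, 0, 0], [0, 0, -0.005, 0, 0, 0], [0, -0.077, -0.004, -0.05, 0, 0], [0, -0.077, -0.004, -0.05, 0, 0], [0, 0, -0.015, 0, 0, 0], [0, 0.078, -0.014, 0.05, 0, 0], [0, 0.078, -0.014, 0.05, 0, 0], [0, 0, -0.025, 0, 0, 0], [0, -0.08, -0.024, -0.05, 0, 0], [0, -0.08, -0.024, -0.05, 0, 0], [0, 0, -0.03, 0, 0, 0]]
tray 520 ((366.3538513183594, 307.4508056640625), (213.67791748046875, 149.47918701171875), 83.58645629882812)
bung2 in tray 106 [0.37076693 0.35255224 0.07751123]
```

Bung 2 stands in the tray and bung 0 is gripped. Rocking bung 0.

move_arm(motion=[[0,0.038,0.003,0.05,0,0],[0,0.038,0.003,0.05,0,0],[0,0,-0.005,0,0,0],[0,-0.039,-0.007,-0.05,0,0],[0,-0.039,-0.007,-0.05,0,0],[0,0,-0.015,0,0,0],[0,0.041,-0.017,0.05,0,0],[0,0.041,-0.017,0.05,0,0],[0,0,-0.025,0,0,0],[0,-0.042,-0.027,-0.05,0,0],[0,-0.042,-0.027,-0.05,0,0],[0,0,-0.03,0,0,0]], newtons=45)

```text
time: 27.72
tool_pos: [0.6497, -0.0719, 0.1027]
tool_rot: [3.139, 0.001, -2.982]
contact_force: [-0.9, 3.1, -9.0]
opening: 0.0273
grip_force: 45.0
```

move_arm(motion=[[0,0.042,0.003,0.05,0,0],[0,0.042,0.003,0.05,0,0],[0,0,-0.005,0,0,0],[0,-0.044,-0.007,-0.05,0,0],[0,-0.044,-0.007,-0.05,0,0],[0,0,-0.015,0,0,0],[0,0.045,-0.016,0.05,0,0],[0,0.045,-0.016,0.05,0,0],[0,0,-0.025,0,0,0],[0,-0.047,-0.026,-0.05,0,0],[0,-0.047,-0.026,-0.05,0,0],[0,0,-0.03,0,0,0]])

```text
time: 29.22
tool_pos: [0.65, -0.0722, 0.1059]
tool_rot: [3.137, 0.002, -2.982]
contact_force: [-1.2, 4.4, -8.2]
opening: 0.0274
grip_force: 45.0
```

move_arm(motion=[[0,0.047,0.004,0.05,0,0],[0,0.047,0.004,0.05,0,0],[0,0,-0.005,0,0,0],[0,-0.048,-0.006,-0.05,0,0],[0,-0.048,-0.006,-0.05,0,0],[0,0,-0.015,0,0,0],[0,0.05,-0.016,0.05,0,0],[0,0.05,-0.016,0.05,0,0],[0,0,-0.025,0,0,0],[0,-0.052,-0.026,-0.05,0,0],[0,-0.052,-0.026,-0.05,0,0],[0,0,-0.03,0,0,0]])

```text
time: 30.72
tool_pos: [0.6501, -0.0723, 0.1089]
tool_rot: [3.135, 0.002, -2.982]
contact_force: [-0.2, 6.0, -8.5]
opening: 0.0272
grip_force: 45.0
```

move_arm(motion=[[0,0.052,0.004,0.05,0,0],[0,0.052,0.004,0.05,0,0],[0,0,-0.005,0,0,0],[0,-0.053,-0.006,-0.05,0,0],[0,-0.053,-0.006,-0.05,0,0],[0,0,-0.015,0,0,0],[0,0.055,-0.016,0.05,0,0],[0,0.055,-0.016,0.05,0,0],[0,0,-0.025,0,0,0],[0,-0.056,-0.026,-0.05,0,0],[0,-0.056,-0.026,-0.05,0,0],[0,0,-0.03,0,0,0]])

```text
time: 32.22
tool_pos: [0.65, -0.0725, 0.1119]
tool_rot: [3.134, 0.002, -2.983]
contact_force: [-1.1, 4.2, -8.3]
opening: 0.0274
grip_force: 45.0
```

move_arm(motion=[[0,0.056,0.004,0.05,0,0],[0,0.056,0.004,0.05,0,0],[0,0,-0.005,0,0,0],[0,-0.058,-0.005,-0.05,0,0],[0,-0.058,-0.005,-0.05,0,0],[0,0,-0.015,0,0,0],[0,0.059,-0.015,0.05,0,0],[0,0.059,-0.015,0.05,0,0],[0,0,-0.025,0,0,0],[0,-0.061,-0.025,-0.05,0,0],[0,-0.061,-0.025,-0.05,0,0],[0,0,-0.03,0,0,0]])

```text
time: 33.72
tool_pos: [0.65, -0.0725, 0.1146]
tool_rot: [3.134, 0.002, -2.983]
contact_force: [-1.3, 4.5, -8.0]
opening: 0.0273
grip_force: 45.0
```

move_arm(motion=[[0,0.061,0.005,0.05,0,0],[0,0.061,0.005,0.05,0,0],[0,0,-0.005,0,0,0],[0,-0.063,-0.005,-0.05,0,0],[0,-0.063,-0.005,-0.05,0,0],[0,0,-0.015,0,0,0],[0,0.064,-0.015,0.05,0,0],[0,0.064,-0.015,0.05,0,0],[0,0,-0.025,0,0,0],[0,-0.066,-0.025,-0.05,0,0],[0,-0.066,-0.025,-0.05,0,0],[0,0,-0.03,0,0,0]])

```text
time: 35.22
tool_pos: [0.6493, -0.0726, 0.1169]
tool_rot: [3.134, 0.0, -2.983]
contact_force: [-1.1, 4.7, -10.0]
opening: 0.0275
grip_force: 45.0
```

move_arm(motion=[[0,0.066,0.005,0.05,0,0],[0,0.066,0.005,0.05,0,0],[0,0,-0.005,0,0,0],[0,-0.067,-0.005,-0.05,0,0],[0,-0.067,-0.005,-0.05,0,0],[0,0,-0.015,0,0,0],[0,0.069,-0.015,0.05,0,0],[0,0.069,-0.015,0.05,0,0],[0,0,-0.025,0,0,0],[0,-0.07,-0.024,-0.05,0,0],[0,-0.07,-0.024,-0.05,0,0],[0,0,-0.03,0,0,0]])

```text
time: 36.72
tool_pos: [0.6513, -0.0731, 0.1243]
tool_rot: [3.137, 0.006, -2.983]
contact_force: [-4.6, 5.2, 11.4]
opening: 0.0273
grip_force: 45.1
```

move_arm(motion=[[0,0.07,0.006,0.05,0,0],[0,0.07,0.006,0.05,0,0],[0,0,-0.005,0,0,0],[0,-0.072,-0.004,-0.05,0,0],[0,-0.072,-0.004,-0.05,0,0],[0,0,-0.015,0,0,0],[0,0.074,-0.014,0.05,0,0],[0,0.074,-0.014,0.05,0,0],[0,0,-0.025,0,0,0],[0,-0.075,-0.024,-0.05,0,0],[0,-0.075,-0.024,-0.05,0,0],[0,0,-0.03,0,0,0]])

```text
time: 38.22
tool_pos: [0.652, -0.0747, 0.1262]
tool_rot: [3.14, 0.007, -2.982]
contact_force: [-0.3, 1.1, -1.8]
opening: 0.0272
grip_force: 45.0
```

move_arm(motion=[[0,0.075,0.006,0.05,0,0],[0,0.075,0.006,0.05,0,0],[0,0,-0.005,0,0,0],[0,-0.077,-0.004,-0.05,0,0],[0,-0.077,-0.004,-0.05,0,0],[0,0,-0.015,0,0,0],[0,0.078,-0.014,0.05,0,0],[0,0.078,-0.014,0.05,0,0],[0,0,-0.025,0,0,0],[0,-0.08,-0.024,-0.05,0,0],[0,-0.08,-0.024,-0.05,0,0],[0,0,-0.03,0,0,0]])

```text
time: 39.72
tool_pos: [0.6505, -0.0748, 0.1271]
tool_rot: [3.14, 0.003, -2.983]
contact_force: [0.2, -0.1, -1.3]
opening: 0.0272
grip_force: 45.0
```

Run:
```python
from h import *
st(); tray(); p,r=cmd(); print(p)
D=down(3.307)
e=(.360,.264)
emit(path([(p+[0,0,.02],D,.006),(p+[0,0,.08],D,.025),((*e,.19),D,.045),((*e,.06),D,.025),((*e,.049),D,.006)])+[((*e,.049),D)]*2)
```

```text
39.73 [ 0.6505 -0.0748  0.1271] [ 3.140e+00  3.000e-03 -2.983e+00] [ 0.2 -0.1 -1.3] [ 0.06  0.05 -0.03] 0.0272 45.0
tray 505 ((366.76934814453125, 308.03155517578125), (214.789794921875, 150.16285705566406), 83.55815887451172)
[ 0.64897994 -0.07096499  0.127     ]
[[0, 0, -0.05, 0, 0, 0], [0, 0, -0.1, 0, 0, 0], [0, 0, -0.15, 0, 0, 0], [0, 0, -0.2, 0, 0, 0], [0, 0, -0.4, 0, 0, 0], [0, 0, -0.6, 0, 0, 0], [0, 0, -0.8, 0, 0, 0], [0.23, 0.378, -0.783, 0, 0, 0], [0.46, 0.756, -0.766, 0, 0, 0]]
[[0.23, 0.378, 0.017, 0, 0, 0], [0.46, 0.756, 0.034, 0, 0, 0]]
[[0.229, 0.378, 0.017, 0, 0, 0], [0.459, 0.756, 0.034, 0, 0, 0]]
[[0.23, 0.378, 0.017, 0, 0, 0], [0.46, 0.756, 0.034, 0, 0, 0]]
[[0.23, 0.378, 0.017, 0, 0, 0], [0.46, 0.756, 0.034, 0, 0, 0], [0.46, 0.756, 0.251, 0, 0, 0], [0.46, 0.756, 0.467, 0, 0, 0], [0.46, 0.756, 0.684, 0, 0, 0], [0.46, 0.756, 0.901, 0, 0, 0]]
[[0, 0, 0.216, 0, 0, 0], [0, 0, 0.433, 0, 0, 0], [0, 0, 0.488, 0, 0, 0], [0, 0, 0.543, 0, 0, 0], [0, 0, 0.543, 0, 0, 0], [0, 0, 0.543, 0, 0, 0]]
```

move_arm(motion=[[0,0,-0.05,0,0,0],[0,0,-0.1,0,0,0],[0,0,-0.15,0,0,0],[0,0,-0.2,0,0,0],[0,0,-0.4,0,0,0],[0,0,-0.6,0,0,0],[0,0,-0.8,0,0,0],[0.23,0.378,-0.783,0,0,0],[0.46,0.756,-0.766,0,0,0]])

```text
time: 40.9
tool_pos: [0.591, -0.0032, 0.2042]
tool_rot: [3.141, 0.001, -2.977]
contact_force: [-0.4, 0.7, -0.6]
opening: 0.0271
grip_force: 45.0
```

move_arm(motion=[[0.23,0.378,0.017,0,0,0],[0.46,0.756,0.034,0,0,0]])

```text
time: 41.15
tool_pos: [0.5329, 0.0644, 0.2009]
tool_rot: [3.141, 0.001, -2.976]
contact_force: [0.8, 0.1, -0.1]
opening: 0.0275
grip_force: 45.0
```

move_arm(motion=[[0.229,0.378,0.017,0,0,0],[0.459,0.756,0.034,0,0,0]])

```text
time: 41.4
tool_pos: [0.4752, 0.1314, 0.1976]
tool_rot: [3.141, 0.001, -2.976]
contact_force: [-0.4, 0.4, 0.5]
opening: 0.027
grip_force: 45.0
```

move_arm(motion=[[0.23,0.378,0.017,0,0,0],[0.46,0.756,0.034,0,0,0]])

```text
time: 41.65
tool_pos: [0.4174, 0.1984, 0.1942]
tool_rot: [3.141, 0.001, -2.976]
contact_force: [0.3, 0.8, -0.5]
opening: 0.0271
grip_force: 45.0
```

move_arm(motion=[[0.23,0.378,0.017,0,0,0],[0.46,0.756,0.034,0,0,0],[0.46,0.756,0.251,0,0,0],[0.46,0.756,0.467,0,0,0],[0.46,0.756,0.684,0,0,0],[0.46,0.756,0.901,0,0,0]])

```text
time: 42.4
tool_pos: [0.3607, 0.2646, 0.1034]
tool_rot: [3.141, 0.001, -2.976]
contact_force: [0.9, -0.3, -1.3]
opening: 0.0275
grip_force: 45.0
```

move_arm(motion=[[0,0,0.216,0,0,0],[0,0,0.433,0,0,0],[0,0,0.488,0,0,0],[0,0,0.543,0,0,0],[0,0,0.543,0,0,0],[0,0,0.543,0,0,0]])

```text
time: 43.15
tool_pos: [0.3608, 0.2647, 0.0499]
tool_rot: [3.141, 0.001, -2.976]
contact_force: [-0.1, -0.1, -0.2]
opening: 0.0273
grip_force: 45.0
```

move_arm(motion=[[0,0,0.02,0,0,0],[0,0,0.03,0,0,0],[0,0,0.03,0,0,0]])

```text
time: 43.52
tool_pos: [0.3603, 0.2645, 0.0463]
tool_rot: [3.142, -0.0, -2.976]
contact_force: [0.2, -0.4, -0.8]
opening: 0.0269
grip_force: 45.0
```

move_arm(motion=[[0,0,0.01,0,0,0],[0,0,0.02,0,0,0],[0,0,0.02,0,0,0]])

```text
time: 43.9
tool_pos: [0.3603, 0.2645, 0.0443]
tool_rot: [3.142, -0.0, -2.976]
contact_force: [0.2, -0.6, -1.2]
opening: 0.0272
grip_force: 45.0
```

move_arm(motion=[[0,0,0.01,0,0,0],[0,0,0.01,0,0,0],[0,0,0.01,0,0,0]])

```text
time: 44.28
tool_pos: [0.3605, 0.2646, 0.0435]
tool_rot: [3.141, 0.0, -2.976]
contact_force: [-0.1, 0.3, 1.7]
opening: 0.0276
grip_force: 45.0
```

move_arm(motion=[[0,0,0,0,0,0],[0,0,0,0,0,0],[0,0,0,0,0,0],[0,0,0,0,0,0],[0,0,0,0,0,0],[0,0,0,0,0,0]], fingers=1)

```text
time: 45.02
tool_pos: [0.3604, 0.2645, 0.0434]
tool_rot: [3.142, 0.0, -2.976]
contact_force: [-0.3, 0.8, 0.5]
opening: 0.0825
grip_force: 0.0
```

move_arm(motion=[[0,0,-0.2,0,0,0],[0,0,-0.4,0,0,0],[0,0,-0.6,0,0,0],[0,0,-1,0,0,0],[0,0,-1,0,0,0]])

```text
time: 45.65
tool_pos: [0.3619, 0.2653, 0.1458]
tool_rot: [3.14, 0.006, -2.976]
contact_force: [-0.7, -0.9, 0.2]
opening: 0.0916
grip_force: 0.0
```

move_arm(motion=[[0,0,-0.5,0,0,0],[0,0,-0.8,0,0,0],[0,0,-0.8,0,0,0]])

```text
time: 46.02
tool_pos: [0.3612, 0.2649, 0.2245]
tool_rot: [3.14, 0.004, -2.976]
contact_force: [-0.6, -0.1, -0.1]
opening: 0.0918
grip_force: 0.0
```

Run:
```python
from h import *
st()
I,P,c=cam('top'); J,S,c=cam('side'); save(J,'side1')
for Q in(P,S):
    q=Q.reshape(-1,3)
    def med(x,y,rx,ry,zl,zh):
        m=(abs(q[:,0]-x)<rx)&(abs(q[:,1]-y)<ry)&(q[:,2]>zl)&(q[:,2]<zh); return m.sum(),np.nanmedian(q[m],0).round(4) if m.any() else 0
    print('b2',med(.37,.354,.04,.04,.06,.1),'b0',med(.36,.264,.04,.04,.06,.1))
    m=(np.hypot(q[:,0]-.402,q[:,1]+.332)<.1)&(q[:,2]>.08)&(q[:,2]<.105)
    print('cup',m.sum(),cv2.minEnclosingCircle((q[m,:2]*1000).astype(np.float32)) if m.any() else 0)
```

```text
46.02 [0.3612 0.2649 0.2245] [ 3.14   0.004 -2.976] [-0.6 -0.1 -0.1] [ 0.09  0.03 -0.02] 0.0918 0.0
b2 (np.int64(0), 0) b0 (np.int64(16), array([0.3507, 0.2627, 0.0776]))
cup 117 ((411.398193359375, -334.94476318359375), 34.430381774902344)
b2 (np.int64(74), array([0.3721, 0.3434, 0.0749])) b0 (np.int64(78), array([0.3614, 0.2553, 0.0754]))
cup 213 ((409.3088684082031, -336.3479309082031), 35.005043029785156)
```

View pics/side1.png

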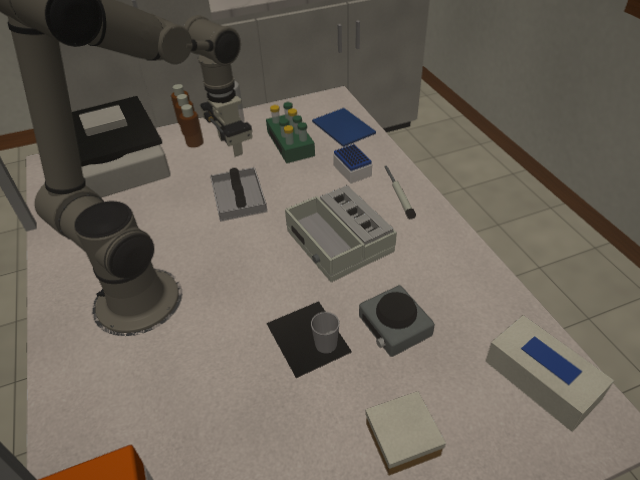

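Both bungs stand in the tray at (238,185) and all wells are empty. The cup has shifted to about (0.410,-0.336). Pouring needs a side-on grasp, so I'll move over and log joint states to fit the arm's kinematics.

```bash
cat >> h.py <<'E'
def log():
    o=robot.observe(); open('log.txt','a').write(json.dumps([o['qpos'].tolist(),o['tool_pos'].tolist(),o['tool_rot'].tolist()])+'\n')
E
echo '[[1.00600104, 0.342617955, 1.52490275, -0.0000208, 1.27542548, -0.145939724],[0.21328532,0.47932515,0.22613923],[-3.14025062,-0.000177,2.72274305]]' > log.txt
python3 - <<'E'
from h import *
log(); D=down(3.307); json.dump([[.360,.264,.223],D.as_quat().tolist()],open('cmd.json','w'))
p=np.array([.45,.0,.26]); 
emit(path([(p,D,.049)])+[(p,D)]*2); print()
E1=D*R.from_euler('xyz',[0,.5,0]); print(E1.apply([0,0,1]))
emit(path([((.44,-.12,.30),E1,.049)])+[((.44,-.12,.30),E1)]); print()
E2=D*R.from_euler('xyz',[.5,-.3,.4])
emit(path([((.40,-.2,.26),E2,.049)])+[((.40,-.2,.26),E2)])
E
```

```text
[[-0.076, -0.459, -0.062, 0, 0, 0], [-0.151, -0.917, -0.123, 0, 0, 0]]
[[-0.076, -0.459, -0.062, 0, 0, 0], [-0.151, -0.918, -0.124, 0, 0, 0]]
[[-0.076, -0.458, -0.061, 0, 0, 0], [-0.151, -0.917, -0.123, 0, 0, 0], [-0.151, -0.917, -0.123, 0, 0, 0], [-0.151, -0.917, -0.123, 0, 0, 0]]

[-0.47288203 -0.0789394  -0.87758256]
[[0.074, -0.292, -0.1, 0, 0.04, 0], [0.148, -0.584, -0.2, 0, 0.08, 0], [0.222, -0.875, -0.3, 0, 0.119, 0]]
[[0.106, -0.292, -0.066, 0, 0.04, 0], [0.106, -0.292, -0.066, 0, 0.04, 0]]

[[0.039, -0.103, 0.086, 0.019, -0.03, 0.027], [0.077, -0.207, 0.172, 0.039, -0.061, 0.054], [0.116, -0.31, 0.258, 0.058, -0.091, 0.081], [0.154, -0.413, 0.345, 0.077, -0.122, 0.108], [0.193, -0.517, 0.431, 0.097, -0.152, 0.135], [0.231, -0.62, 0.517, 0.116, -0.182, 0.163], [0.27, -0.724, 0.603, 0.135, -0.213, 0.19], [0.27, -0.724, 0.603, 0.135, -0.213, 0.19]]
```

move_arm(motion=[[-0.076,-0.459,-0.062,0,0,0],[-0.151,-0.917,-0.123,0,0,0]])

```text
time: 46.38
tool_pos: [0.3896, 0.1756, 0.2339]
tool_rot: [-3.141, -0.004, -2.974]
contact_force: [1.5, -0.2, -0.1]
opening: 0.092
grip_force: 0.0
```

move_arm(motion=[[-0.076,-0.459,-0.062,0,0,0],[-0.151,-0.918,-0.124,0,0,0]])

```text
time: 46.62
tool_pos: [0.4199, 0.087, 0.2464]
tool_rot: [3.141, -0.003, -2.976]
contact_force: [0.4, -0.3, 0.3]
opening: 0.0918
grip_force: 0.0
```

move_arm(motion=[[-0.076,-0.458,-0.061,0,0,0],[-0.151,-0.917,-0.123,0,0,0],[-0.151,-0.917,-0.123,0,0,0],[-0.151,-0.917,-0.123,0,0,0]])

```text
time: 47.12
tool_pos: [0.4496, 0.0009, 0.2589]
tool_rot: [3.14, -0.003, -2.977]
contact_force: [-0.8, 0.1, -0.6]
opening: 0.0919
grip_force: 0.0
```

```bash
python3 -c "
from h import *; log()"
```

move_arm(motion=[[0.074,-0.292,-0.1,0,0.04,0],[0.148,-0.584,-0.2,0,0.08,0],[0.222,-0.875,-0.3,0,0.119,0]])

```text
time: 47.5
tool_pos: [0.4426, -0.0887, 0.2904]
tool_rot: [3.141, -0.378, -2.974]
contact_force: [0.5, 0.6, -1.2]
opening: 0.0917
grip_force: 0.0
```

move_arm(motion=[[0.106,-0.292,-0.066,0,0.04,0],[0.106,-0.292,-0.066,0,0.04,0]])

```text
time: 47.75
tool_pos: [0.441, -0.1193, 0.2984]
tool_rot: [3.14, -0.503, -2.975]
contact_force: [-0.6, -0.2, -0.6]
opening: 0.092
grip_force: 0.0
```

```bash
python3 -c "
from h import *; log()"
```

move_arm(motion=[[0.039,-0.103,0.086,0.019,-0.03,0.027],[0.077,-0.207,0.172,0.039,-0.061,0.054],[0.116,-0.31,0.258,0.058,-0.091,0.081],[0.154,-0.413,0.345,0.077,-0.122,0.108],[0.193,-0.517,0.431,0.097,-0.152,0.135],[0.231,-0.62,0.517,0.116,-0.182,0.163],[0.27,-0.724,0.603,0.135,-0.213,0.19],[0.27,-0.724,0.603,0.135,-0.213,0.19]])

```text
time: 48.75
tool_pos: [0.3984, -0.1972, 0.2591]
tool_rot: [-2.645, 0.298, 2.908]
contact_force: [0.5, 0.0, -0.7]
opening: 0.0919
grip_force: 0.0
```

```bash
cat > kin.py <<'E'
from h import *
from scipy.optimize import least_squares
Rz=lambda a:R.from_euler('z',a); Ry=lambda a:R.from_euler('y',a)
def fk(q,k):
    a1,lat,d1,L2,a3,L3,L6,lx=k
    A=Rz(q[0]); B=A*Ry(q[1]); C=B*Ry(q[2]); D=C*Rz(k4*q[3]); E=D*Ry(q[4]); F=E*Rz(q[5]+o6)
    sh=A.apply([a1,lat,d1]); el=sh+B.apply([0,0,L2]); wr=el+C.apply([a3,0,L3]); t=wr+E.apply([lx,0,L6])
    return t,F,el,wr
k4=1; o6=np.pi/2
E
python3 - <<'E'
from kin import *; import kin
log()
L=[json.loads(l) for l in open('log.txt')]
for s4 in(1,-1):
  for o in(np.pi/2,-np.pi/2,0,np.pi):
    kin.k4=s4; kin.o6=o
    e=[np.degrees((kin.fk(np.array(q),np.zeros(8))[1].inv()*R.from_euler('xyz',r)).magnitude()).round(1) for q,p,r in L]; print(s4,o,e)
kin.k4=1;kin.o6=np.pi/2
f=lambda k:np.concatenate([kin.fk(np.array(q),k)[0]-p for q,p,r in L])
s=least_squares(f,[0,.07,.3,.4,0,.4,.25,0]); print(s.x.round(4),abs(s.fun).max())
for q,p,r in L: print(np.round(q,3),np.round(p,3))
E
```

```text
1 1.5707963267948966 [np.float64(0.0), np.float64(0.0), np.float64(0.0), np.float64(0.0), np.float64(0.0)]
1 -1.5707963267948966 [np.float64(180.0), np.float64(180.0), np.float64(180.0), np.float64(180.0), np.float64(180.0)]
1 0 [np.float64(90.0), np.float64(90.0), np.float64(90.0), np.float64(90.0), np.float64(90.0)]
1 3.141592653589793 [np.float64(90.0), np.float64(90.0), np.float64(90.0), np.float64(90.0), np.float64(90.0)]
-1 1.5707963267948966 [np.float64(0.0), np.float64(0.0), np.float64(0.1), np.float64(25.4), np.float64(71.1)]
-1 -1.5707963267948966 [np.float64(180.0), np.float64(180.0), np.float64(180.0), np.float64(172.2), np.float64(137.9)]
-1 0 [np.float64(90.0), np.float64(90.0), np.float64(90.0), np.float64(100.1), np.float64(67.9)]
-1 3.141592653589793 [np.float64(90.0), np.float64(90.0), np.float64(90.0), np.float64(84.9), np.float64(142.6)]
[ 0.      0.0764  0.2229  0.5062  0.0465  0.3796  0.3181 -0.    ] 5.256636709249918e-09
[ 1.006  0.343  1.525 -0.     1.275 -0.146] [0.213 0.479 0.226]
[ 0.461  0.203  1.731  0.     1.209 -1.275] [0.36  0.264 0.222]
[-1.690e-01  1.780e-01  1.657e+00  1.000e-03  1.310e+00 -1.905e+00] [0.45  0.001 0.259]
[-0.286  0.462  1.249 -0.222  1.883 -2.043] [ 0.441 -0.119  0.298]
[-0.304  0.043  1.963 -0.621  0.904 -1.23 ] [ 0.398 -0.197  0.259]
```

The kinematic fit is exact. Next I search for a feasible side-grasp azimuth for the pick, press and pour poses.

```bash
cat >> kin.py <<'E'
K=np.array([0,.0764,.2229,.5062,.0465,.3796,.3181,0])
try: K=np.load('K.npy')
except Exception: pass
lo=np.array([-2.53,-.77,.04,-1,.28,-3.11])+.03; hi=np.array([2.53,2.02,2.7,4.14,2.66,3.11])-.03
def ik(p,r,q0):
    def f(q):
        t,F,_,_=fk(q,K); return np.r_[(t-p)*5,(F.inv()*r).as_rotvec()]
    s=least_squares(f,np.clip(q0,lo+1e-3,hi-1e-3),bounds=(lo,hi)); return s.x,np.abs(s.fun).max()
def tool(phi,e,rho,flip=0):
    """tool rotation: z along azimuth phi, depressed by e; tool y horizontal at rho=0; rolled rho about tool z (degrees). returns R"""
    z=np.array([np.cos(np.radians(phi))*np.cos(np.radians(e)),np.sin(np.radians(phi))*np.cos(np.radians(e)),-np.sin(np.radians(e))])
    y=np.cross([0,0,1],z); y/=np.linalg.norm(y); y=-y if flip else y
    r0=R.from_matrix(np.c_[np.cross(y,z),y,z]); return R.from_rotvec(np.radians(rho)*z)*r0
OFF=.010; HG=.050   # TCP beyond cup axis along tool z; grasp height above foot
def cup_tcp(foot,Rt,u):
    """TCP so that the cup (foot point, axis u) sits in the grip"""
    return np.array(foot)+HG*np.array(u)+OFF*Rt.apply([0,0,1])
E
python3 - <<'E'
from kin import *; import itertools
L=[json.loads(l) for l in open('log.txt')]
f=lambda k:np.concatenate([fk(np.array(q),k)[0]-p for q,p,r in L])
s=least_squares(f,K); np.save('K.npy',s.x)
import kin; kin.K=s.x
T=np.load('top0.npy').reshape(-1,3)
ax=np.array([.9863,.165]); ay=np.array([-.165,.9863]); d=T[:,:2]-[.5838,-.012]
u=d@ax; v=d@ay; m=(abs(v)<.11)&(u>-.1)&(u<0)&(T[:,2]>.02)&(T[:,2]<.045)
print('basin floor u,v range',np.percentile(u[m],[1,99]),np.percentile(v[m],[1,99]),np.median(T[m,2]))
seeds=[np.array(s) for s in itertools.product([-.8,-.2],[.2,.9],[1.8],[-.7,0,.9,2.5],[.8,1.8],[-2,0,2])]
def best(p,r):
    b=(9,None)
    for s in seeds:
        q,e=ik(p,r,s)
        if e<b[0]: b=(e,q)
        if e<1e-4: break
    return b
for e in(25,):
  for phi in(-120,-90,-60,-40,-20,10,40,70,110):
    for fl in(0,1):
        r=tool(phi,e,0,fl); 
        a=best(cup_tcp([.41,-.336,.004],r,[0,0,1]),r); 
        b=best(cup_tcp([.59,-.351,.08],r,[0,0,1]),r)
        print(e,phi,fl,round(a[0],4),a[1].round(2),round(b[0],4),b[1].round(2),flush=True)
E
```

```text
basin floor u,v range [-0.09202373 -0.00518206] [-0.10771897  0.10755431] 0.03222495166085593
25 -120 0 0.1462 [-0.34  0.89  1.58 -0.97  1.36  0.85] 0.0878 [-0.27  1.    1.04 -0.97  1.58  0.53]
25 -120 1 0.1462 [-0.34  0.89  1.58 -0.97  1.36 -2.29] 0.0878 [-0.27  1.    1.04 -0.97  1.58 -2.62]
25 -90 0 0.1777 [-0.42  0.84  2.27  4.11  1.11  1.62] 0.2941 [-0.31  0.77  1.37 -0.97  1.12  0.28]
25 -90 1 0.1777 [-0.42  0.84  2.27  4.11  1.11 -1.52] 0.2941 [-0.31  0.77  1.37 -0.97  1.12 -2.87]
25 -60 0 0.0 [-0.61  0.87  2.44  3.56  1.29  1.65] 0.0 [-0.4   0.68  1.97  4.03  0.77  1.15]
25 -60 1 0.0 [-0.61  0.87  2.44  3.56  1.29 -1.5 ] 0.0 [-0.4   0.68  1.97  4.03  0.77 -1.99]
25 -40 0 0.0 [-0.98  0.92  2.54  2.88  1.44  1.48] 0.0 [-0.61  0.64  2.1   3.25  0.74  1.52]
25 -40 1 0.0 [-0.98  0.92  2.54  2.88  1.44 -1.66] 0.0 [-0.61  0.64  2.1   3.25  0.74 -1.62]
25 -20 0 0.0 [-1.29  0.87  2.46  2.26  1.25  1.41] 0.0 [-0.85  0.64  2.1   2.49  0.8   1.83]
25 -20 1 0.0 [-1.29  0.87  2.46  2.26  1.25 -1.73] 0.0 [-0.85  0.64  2.1   2.49  0.8  -1.31]
25 10 0 0.0 [-1.42  0.83  2.12  1.46  1.15  1.78] 0.0 [-1.05  0.72  1.84  1.6   1.02  2.22]
25 10 1 0.0 [-1.42  0.83  2.12  1.46  1.15 -1.36] 0.0 [-1.05  0.72  1.84  1.6   1.02 -0.92]
25 40 0 0.0 [-1.35  0.9   1.72  0.96  1.41  2.04] 0.0 [-1.07  0.88  1.41  1.11  1.43  2.41]
25 40 1 0.0 [-1.35  0.9   1.72  0.96  1.41 -1.1 ] 0.0 [-1.07  0.88  1.41  1.11  1.43 -0.73]
25 70 0 0.0 [-1.2   1.03  1.32  0.65  1.76  2.07] 0.0 [-0.99  1.11  0.86  0.88  1.91  2.47]
25 70 1 0.0 [-1.2   1.03  1.32  0.65  1.76 -1.07] 0.0 [-0.99  1.11  0.86  0.88  1.91 -0.67]
25 110 0 0.0 [-0.97  1.19  0.89  0.28  2.17  1.84] 0.0679 [-0.83  1.43  0.07  0.77  2.53  2.44]
25 110 1 0.0 [-0.97  1.19  0.89  0.28  2.17 -1.3 ] 0.0679 [-0.83  1.43  0.07  0.77  2.53 -0.7 ]
```

```bash
cat >> kin.py <<'E'
def check(poses,q=None):
    q=robot.observe()['qpos'] if q is None else q; mx=0; bad=0; Q=[]
    for p,r in poses:
        n,e=ik(p,r,q); mx=max(mx,abs(n-q).max()); bad=max(bad,e); q=n; Q.append(n)
    Q=np.array(Q); print('err',round(bad,5),'maxstep',round(mx,3),'min',Q.min(0).round(2),'max',Q.max(0).round(2)); return q
UP=np.array([0,0,1.])
def pour(M0,M1,phi,e,flip,sgn,rmax,step=5):
    """mouth centre goes M0->M1 while rolling 0->rmax"""
    out=[]
    for rho in np.arange(step,rmax+.1,step):
        rt=tool(phi,e,sgn*rho,flip); z=tool(phi,e,0).apply([0,0,1]); u=R.from_rotvec(np.radians(sgn*rho)*z).apply(UP)
        M=np.array(M0)+(np.array(M1)-M0)*min(1,rho/90); out.append((cup_tcp(M-.085*u,rt,u),rt))
    return out
E
python3 - <<'E'
from kin import *
q0=robot.observe()['qpos']
C=np.array([.4105,-.3355,.004])
bx=np.array([.9863,.165,0]); by=np.array([-.165,.9863,0]); B=np.array([.5296,-.021,0])
for phi in(10,25,35):
  for fl,sg in((1,1),(0,-1)):
    r=tool(phi,25,0,fl); z=r.apply([0,0,1]); G=cup_tcp(C,r,UP)
    w=path([((.30,-.36,.26),r),(G-.13*z,r),(G,r,.02)]); print(phi,fl,len(w)); q=check(w)
    Mx=cup_tcp([.59,-.351,.079],r,UP)
    import h
    def seg(a,b,n=10): return [(a[0]+(np.array(b[0])-a[0])*k/n,b[1]) for k in range(1,n+1)]
    w=seg((G,r),(G+[0,0,.12],r))+seg((G+[0,0,.12],r),(Mx+[0,0,.06],r))+seg((Mx+[0,0,.06],r),(Mx,r)); q=check(w,q)
    M0=B-sg*-1*by*-.04*-1+[0,0,.24]; M1=M0-[0,0,.045]
    P0=cup_tcp(M0-.085*UP,r,UP)
    w=seg((Mx,r),(Mx+[0,0,.1],r))+seg((Mx+[0,0,.1],r),(P0,r)); q=check(w,q)
    q=check(pour(M0,M1,phi,25,fl,sg,170),q)
E
```

```text
10 1 32
err 0.0 maxstep 0.127 min [-1.72  0.04  1.76 -0.49  0.93 -1.36] max [-0.39  0.83  2.14  1.46  1.47 -0.84]
err 0.0 maxstep 0.043 min [-1.42  0.53  1.82  1.33  1.02 -1.33] max [-1.05  0.8   2.13  1.6   1.2  -0.77]
err 0.0 maxstep 0.158 min [-1.05  0.3   1.79  1.46  0.85 -1.3 ] max [-0.43  0.7   2.49  2.39  1.03 -0.66]
err 0.0 maxstep 0.098 min [-0.42  0.28  2.41  2.41  0.77 -1.23] max [-0.29  0.36  2.51  2.59  0.89  1.72]
10 0 20
err 0.61772 maxstep 0.737 min [-1.46 -0.15  1.82 -0.47  0.53 -3.08] max [-0.48  0.52  2.19  0.76  1.31 -1.5 ]
err 0.60202 maxstep 0.032 min [-1.15  0.31  1.59  0.76  0.81 -3.08] max [-0.91  0.6   1.88  0.97  0.97 -3.08]
err 0.38988 maxstep 0.07 min [-0.95  0.13  1.58  0.95  0.44 -3.08] max [-0.47  0.59  2.13  1.16  0.95 -3.08]
err 0.61053 maxstep 0.082 min [-0.44  0.13  1.99 -0.97  0.31 -3.08] max [-0.01  0.19  2.12  1.09  0.39 -3.08]
25 1 31
err 0.0 maxstep 0.133 min [-1.65  0.05  1.67 -0.49  0.94 -1.38] max [-0.39  0.85  1.92  1.17  1.63 -0.85]
err 0.0 maxstep 0.036 min [-1.4   0.61  1.62  1.11  1.21 -1.18] max [-1.08  0.83  1.93  1.31  1.37 -0.68]
e
[... 833 characters left out ...]
] max [-1.08  0.86  1.79  1.17  1.48 -0.65]
err 0.0 maxstep 0.108 min [-1.08  0.37  1.44  1.14  1.06 -1.04] max [-0.68  0.84  2.29  1.6   1.43 -0.58]
err 0.0 maxstep 0.1 min [-0.68  0.35  2.26  1.61  1.02 -0.97] max [-0.59  0.4   2.36  1.72  1.06  1.99]
35 0 22
err 0.69986 maxstep 0.62 min [-1.4  -0.13  1.46 -0.45  0.6  -3.08] max [-0.47  0.68  2.13  0.67  1.72 -1.54]
err 0.56538 maxstep 0.044 min [-1.14  0.52  1.18  0.6   1.22 -3.08] max [-0.96  0.83  1.58  0.86  1.47 -3.08]
err 0.41429 maxstep 0.104 min [-0.99  0.24  1.17  0.83  0.89 -3.08] max [-0.58  0.82  1.92  0.89  1.51 -3.08]
err 0.84307 maxstep 0.106 min [-0.55  0.15  1.91 -0.97  0.31 -3.08] max [ 0.06  0.23  2.05  0.84  0.84 -3.08]
```

Run:
```python
from kin import *
C=np.array([.4105,-.3355,.004]); r=tool(25,25,0,1); z=r.apply([0,0,1]); G=cup_tcp(C,r,UP)
emit(path([((.30,-.36,.26),r),(G-.13*z,r,.04)])+[(G-.13*z,r)]*2); print(cmd()[0],G)
```

```text
[[0.03, -0.087, 0.037, -0.021, 0.02, 0.038], [0.06, -0.174, 0.074, -0.042, 0.041, 0.076], [0.09, -0.261, 0.11, -0.062, 0.061, 0.113], [0.12, -0.349, 0.147, -0.083, 0.082, 0.151], [0.15, -0.436, 0.184, -0.104, 0.102, 0.189], [0.181, -0.523, 0.221, -0.125, 0.122, 0.227], [0.211, -0.61, 0.258, -0.146, 0.143, 0.264], [0.241, -0.697, 0.295, -0.167, 0.163, 0.302], [0.271, -0.784, 0.331, -0.187, 0.184, 0.34], [0.301, -0.872, 0.368, -0.208, 0.204, 0.378], [0.331, -0.959, 0.405, -0.229, 0.224, 0.415]]
[[-0.077, -0.043, -0.046, -0.021, 0.021, 0.038], [-0.153, -0.086, -0.092, -0.042, 0.041, 0.076], [-0.23, -0.129, -0.138, -0.062, 0.061, 0.114], [-0.307, -0.172, -0.184, -0.083, 0.082, 0.152], [-0.384, -0.215, -0.23, -0.104, 0.102, 0.189], [-0.461, -0.257, -0.276, -0.125, 0.123, 0.227], [-0.537, -0.3, -0.322, -0.146, 0.143, 0.265], [-0.614, -0.343, -0.368, -0.167, 0.163, 0.303], [-0.806, -0.426, -0.035, -0.167, 0.163, 0.303], [-0.998, -0.509, 0.298, -0.167, 0.163, 0.303]]
[[-0.35, 0.061, 0.168, 0.001, 0, 0], [-0.7, 0.122, 0.336, 0.001, 0, 0], [-0.7, 0.122, 0.336, 0.001, 0, 0], [-0.7, 0.122, 0.336, 0.001, 0, 0]]
[ 0.31190636 -0.38151777  0.10470688] [ 0.41871394 -0.33166978  0.04977382]
```

move_arm(motion=[[0.03,-0.087,0.037,-0.021,0.02,0.038],[0.06,-0.174,0.074,-0.042,0.041,0.076],[0.09,-0.261,0.11,-0.062,0.061,0.113],[0.12,-0.349,0.147,-0.083,0.082,0.151],[0.15,-0.436,0.184,-0.104,0.102,0.189],[0.181,-0.523,0.221,-0.125,0.122,0.227],[0.211,-0.61,0.258,-0.146,0.143,0.264],[0.241,-0.697,0.295,-0.167,0.163,0.302],[0.271,-0.784,0.331,-0.187,0.184,0.34],[0.301,-0.872,0.368,-0.208,0.204,0.378],[0.331,-0.959,0.405,-0.229,0.224,0.415]])

```text
time: 50.12
tool_pos: [0.3441, -0.2928, 0.2617]
tool_rot: [2.809, -0.373, 1.608]
contact_force: [0.7, -0.4, -0.5]
opening: 0.0912
grip_force: 0.0
```

move_arm(motion=[[-0.077,-0.043,-0.046,-0.021,0.021,0.038],[-0.153,-0.086,-0.092,-0.042,0.041,0.076],[-0.23,-0.129,-0.138,-0.062,0.061,0.114],[-0.307,-0.172,-0.184,-0.083,0.082,0.152],[-0.384,-0.215,-0.23,-0.104,0.102,0.189],[-0.461,-0.257,-0.276,-0.125,0.123,0.227],[-0.537,-0.3,-0.322,-0.146,0.143,0.265],[-0.614,-0.343,-0.368,-0.167,0.163,0.303],[-0.806,-0.426,-0.035,-0.167,0.163,0.303],[-0.998,-0.509,0.298,-0.167,0.163,0.303]])

```text
time: 51.38
tool_pos: [0.3073, -0.3722, 0.1827]
tool_rot: [3.122, -1.135, 0.453]
contact_force: [-0.6, -0.9, 0.6]
opening: 0.092
grip_force: 0.0
```

move_arm(motion=[[-0.35,0.061,0.168,0.001,0,0],[-0.7,0.122,0.336,0.001,0,0],[-0.7,0.122,0.336,0.001,0,0],[-0.7,0.122,0.336,0.001,0,0]])

```text
time: 51.88
tool_pos: [0.3129, -0.3817, 0.1064]
tool_rot: [3.136, -1.135, 0.443]
contact_force: [-0.3, -0.2, 0.8]
opening: 0.0918
grip_force: 0.0
```

Run:
```python
from kin import *
st()
I,P,c=cam('top'); J,S,c=cam('side'); save(np.hstack([cv2.resize(I[200:360,340:500],None,fx=2.5,fy=2.5),cv2.resize(J[270:430,250:410],None,fx=2.5,fy=2.5)]),'c1')
for Q in(P,S):
    q=Q.reshape(-1,3)
    m=(np.hypot(q[:,0]-.41,q[:,1]+.336)<.06)&(q[:,2]>.078)&(q[:,2]<.095)
    print('cup',m.sum(),cv2.minEnclosingCircle((q[m,:2]*1000).astype(np.float32)) if m.any() else 0)
C=np.array([.4105,-.3355,.004]); r=tool(25,25,0,1); G=cup_tcp(C,r,UP)
emit(path([(G,r,.018)])+[(G,r)]*2,False)
```

```text
51.88 [ 0.3129 -0.3817  0.1064] [ 3.136 -1.135  0.443] [-0.3 -0.2  0.8] [-0.26  0.62  0.03] 0.0918 0.0
cup 122 ((410.8483581542969, -335.1479797363281), 34.594825744628906)
cup 219 ((409.0716552734375, -336.328125), 35.64681625366211)
[[0, 0, 0.163, 0, 0, 0], [0, 0, 0.325, 0, 0, 0], [0, 0, 0.488, 0, 0, 0], [0, 0.001, 0.65, 0, 0, 0], [0, 0.001, 0.813, 0, 0, 0], [0.001, 0.001, 0.975, 0, 0, 0]]
[[0, 0, 0.163, 0, 0, 0], [0, 0, 0.325, 0, 0, 0], [0, 0, 0.325, 0, 0, 0], [0, 0, 0.325, 0, 0, 0]]
```

View pics/c1.png

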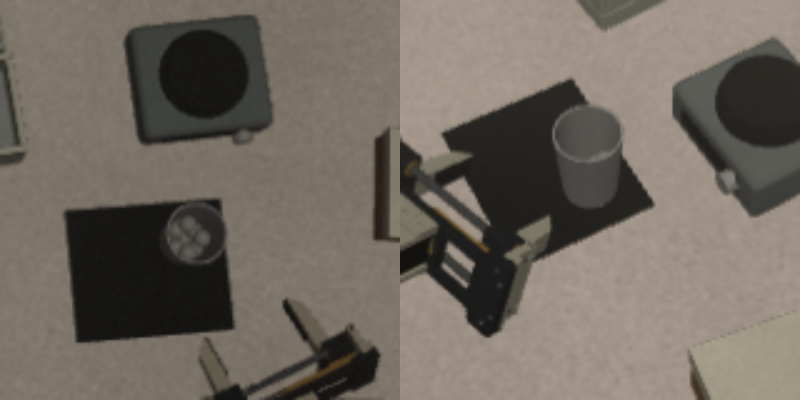

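The left panel shows the cup with its pellets at (195,235) and the open fingers at (208,345) and (290,310), pointing at it. Closing in.

move_arm(motion=[[0,0,0.163,0,0,0],[0,0,0.325,0,0,0],[0,0,0.488,0,0,0],[0,0.001,0.65,0,0,0],[0,0.001,0.813,0,0,0],[0.001,0.001,0.975,0,0,0]])

```text
time: 52.72
tool_pos: [0.3934, -0.3431, 0.0634]
tool_rot: [-3.139, -1.134, 0.435]
contact_force: [0.4, 0.5, 0.1]
opening: 0.0919
grip_force: 0.0
```

move_arm(motion=[[0,0,0.163,0,0,0],[0,0,0.325,0,0,0],[0,0,0.325,0,0,0],[0,0,0.325,0,0,0]])

```text
time: 53.22
tool_pos: [0.4191, -0.3313, 0.0502]
tool_rot: [-3.14, -1.134, 0.436]
contact_force: [-0.2, 0.2, 0.3]
opening: 0.0914
grip_force: 0.0
```

move_arm(motion=[[0,0,0,0,0,0],[0,0,0,0,0,0],[0,0,0,0,0,0],[0,0,0,0,0,0],[0,0,0,0,0,0],[0,0,0,0,0,0]], fingers=-1, newtons=10)

```text
time: 53.98
tool_pos: [0.4191, -0.3311, 0.0503]
tool_rot: [-3.139, -1.135, 0.436]
contact_force: [-0.9, 0.6, 2.6]
opening: 0.0643
grip_force: 9.9
```

Run:
```python
from kin import *
st()
C=np.array([.4105,-.3355,.004]); r=tool(25,25,0,1); G=cup_tcp(C,r,UP)
json.dump([G.tolist(),r.as_quat().tolist()],open('cmd.json','w'))
I,P,c=cam('top'); J,S,c=cam('side')
for Q in(P,S):
    q=Q.reshape(-1,3)
    m=(np.hypot(q[:,0]-.41,q[:,1]+.336)<.06)&(q[:,2]>.078)&(q[:,2]<.095)
    print('cup',m.sum(),cv2.minEnclosingCircle((q[m,:2]*1000).astype(np.float32)) if m.any() else 0)
M=cup_tcp([.59,-.351,.112],r,UP)
emit(path([(G+[0,0,.03],r,.01)])+[(G+[0,0,.03],r)])
emit(path([(G+[0,0,.11],r,.03),(M,r,.03)])+[(M,r)]*2)
```

```text
53.98 [ 0.4191 -0.3311  0.0503] [-3.139 -1.135  0.436] [-0.9  0.6  2.6] [-0.14  0.39  0.13] 0.0643 9.9
cup 200 ((394.8436584472656, -343.0971374511719), 52.259613037109375)
cup 244 ((396.02178955078125, -345.3804016113281), 51.366363525390625)
[[0.091, 0, -0.042, 0, 0, 0], [0.181, 0, -0.085, 0, 0, 0], [0.272, 0, -0.127, 0, 0, 0], [0.272, 0, -0.127, 0, 0, 0]]
[[0.242, 0, -0.113, 0, 0, 0], [0.483, 0, -0.225, 0, 0, 0], [0.725, 0, -0.338, 0, 0, 0], [0.817, 0.128, -0.135, 0, 0, 0], [0.908, 0.257, 0.069, 0, 0, 0], [1, 0.385, 0.272, 0, 0, 0]]
[[0.092, 0.129, 0.204, 0, 0, 0], [0.183, 0.257, 0.407, 0, 0, 0], [0.275, 0.386, 0.61, 0, 0, 0], [0.367, 0.514, 0.814, 0, 0, 0], [0.367, 0.514, 0.814, 0, 0, 0], [0.367, 0.514, 0.814, 0, 0, 0]]
```

move_arm(motion=[[0,0,0,0,0,0],[0,0,0,0,0,0],[0,0,0,0,0,0]], newtons=40)

```text
time: 54.45
tool_pos: [0.4192, -0.331, 0.0503]
tool_rot: [-3.139, -1.135, 0.435]
contact_force: [-2.5, 1.0, 3.9]
opening: 0.0632
grip_force: 39.7
```

move_arm(motion=[[0.091,0,-0.042,0,0,0],[0.181,0,-0.085,0,0,0],[0.272,0,-0.127,0,0,0],[0.272,0,-0.127,0,0,0]])

```text
time: 54.95
tool_pos: [0.4192, -0.3315, 0.0809]
tool_rot: [3.14, -1.133, 0.439]
contact_force: [-0.4, -0.3, -1.2]
opening: 0.063
grip_force: 39.9
```

Run:
```python
from kin import *
st()
J,S,c=cam('side'); save(cv2.resize(J[230:430,230:450],None,fx=3,fy=3),'c2')
```

```text
54.95 [ 0.4192 -0.3315  0.0809] [ 3.14  -1.133  0.439] [-0.4 -0.3 -1.2] [-0.37  0.91  0.  ] 0.063 39.9
```

View pics/c2.png

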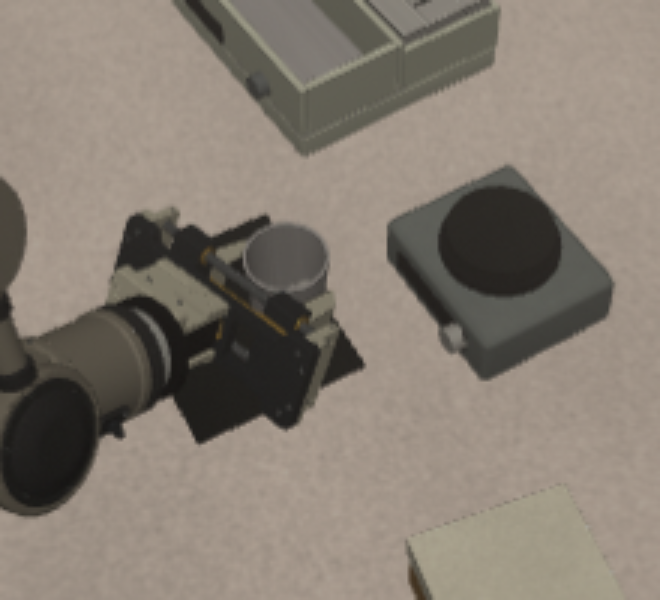

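The cup is held upright, rim at (287,255), and is off the mat. Moving it above the mixer pad.

move_arm(motion=[[0.242,0,-0.113,0,0,0],[0.483,0,-0.225,0,0,0],[0.725,0,-0.338,0,0,0],[0.817,0.128,-0.135,0,0,0],[0.908,0.257,0.069,0,0,0],[1,0.385,0.272,0,0,0]])

```text
time: 55.75
tool_pos: [0.4967, -0.3376, 0.1589]
tool_rot: [-3.138, -1.134, 0.434]
contact_force: [0.9, -0.3, -2.7]
opening: 0.063
grip_force: 39.9
```

move_arm(motion=[[0.092,0.129,0.204,0,0,0],[0.183,0.257,0.407,0,0,0],[0.275,0.386,0.61,0,0,0],[0.367,0.514,0.814,0,0,0],[0.367,0.514,0.814,0,0,0],[0.367,0.514,0.814,0,0,0]])

```text
time: 56.5
tool_pos: [0.5982, -0.346, 0.1573]
tool_rot: [-3.136, -1.134, 0.433]
contact_force: [-0.2, -0.4, -2.1]
opening: 0.0633
grip_force: 39.9
```

Run:
```python
from kin import *
st(); p,r=cmd(); print(p)
I,P,c=cam('top'); J,S,c=cam('side')
for Q in(P,S):
    q=Q.reshape(-1,3); m=(np.hypot(q[:,0]-.59,q[:,1]+.351)<.05)&(q[:,2]>.17)&(q[:,2]<.22); m2=m&(q[:,2]>.19)
    print(m.sum(),np.percentile(q[m,2],[5,50,95,100]),cv2.minEnclosingCircle((q[m2,:2]*1000).astype(np.float32)))
# lower: foot .112 -> .083
emit(path([(p-[0,0,.026],r,.007)])+[(p-[0,0,.026],r)])
emit([(p-[0,0,.032],r)]*3); emit([(p-[0,0,.036],r)]*3)
```

```text
56.5 [ 0.5982 -0.346   0.1573] [-3.136 -1.134  0.433] [-0.2 -0.4 -2.1] [-0.44  0.86 -0.  ] 0.0633 39.9
[ 0.59825633 -0.34714146  0.15778857]
396 [0.1711909  0.18444422 0.19889979 0.21932139] ((580.1852416992188, -355.0975036621094), 43.296714782714844)
429 [0.17127298 0.18312836 0.19734816 0.21802903] ((582.1204223632812, -354.0262451171875), 41.471595764160156)
[[-0.059, 0, 0.027, 0, 0, 0], [-0.118, 0, 0.055, 0, 0, 0], [-0.177, 0, 0.082, 0, 0, 0], [-0.236, 0, 0.11, 0, 0, 0], [-0.236, 0, 0.11, 0, 0, 0]]
[[-0.054, 0, 0.025, 0, 0, 0], [-0.054, 0, 0.025, 0, 0, 0], [-0.054, 0, 0.025, 0, 0, 0]]
[[-0.036, 0, 0.017, 0, 0, 0], [-0.036, 0, 0.017, 0, 0, 0], [-0.036, 0, 0.017, 0, 0, 0]]
```

move_arm(motion=[[-0.059,0,0.027,0,0,0],[-0.118,0,0.055,0,0,0],[-0.177,0,0.082,0,0,0],[-0.236,0,0.11,0,0,0],[-0.236,0,0.11,0,0,0]])

```text
time: 57.22
tool_pos: [0.5986, -0.3462, 0.1312]
tool_rot: [-3.136, -1.134, 0.432]
contact_force: [-0.3, 0.4, -2.5]
opening: 0.063
grip_force: 39.9
```

move_arm(motion=[[-0.054,0,0.025,0,0,0],[-0.054,0,0.025,0,0,0],[-0.054,0,0.025,0,0,0]])

```text
time: 57.6
tool_pos: [0.5989, -0.3467, 0.1268]
tool_rot: [3.142, -1.135, 0.437]
contact_force: [-1.3, -0.1, 1.4]
opening: 0.0634
grip_force: 39.8
```

move_arm(motion=[[-0.036,0,0.017,0,0,0],[-0.036,0,0.017,0,0,0],[-0.036,0,0.017,0,0,0]])

```text
time: 57.98
tool_pos: [0.599, -0.3467, 0.1228]
tool_rot: [-3.141, -1.135, 0.437]
contact_force: [-0.4, -0.5, 4.4]
opening: 0.0634
grip_force: 39.7
```

move_arm(motion=[[-0.036,0,0.017,0,0,0],[-0.036,0,0.017,0,0,0],[-0.036,0,0.017,0,0,0]])

```text
time: 58.35
tool_pos: [0.5991, -0.3466, 0.1202]
tool_rot: [3.14, -1.137, 0.439]
contact_force: [-3.6, 0.4, 9.8]
opening: 0.0632
grip_force: 39.5
```

move_arm(motion=[[-0.018,0,0.008,0,0,0],[-0.018,0,0.008,0,0,0],[-0.018,0,0.008,0,0,0]])

```text
time: 58.72
tool_pos: [0.5993, -0.3466, 0.1201]
tool_rot: [3.138, -1.14, 0.442]
contact_force: [-6.5, 1.3, 18.2]
opening: 0.0634
grip_force: 39.3
```

On the stop: 18 N and z no longer falls. Hold.

move_arm(motion=[[0,0,0,0,0,0],[0,0,0,0,0,0],[0,0,0,0,0,0],[0,0,0,0,0,0],[0,0,0,0,0,0],[0,0,0,0,0,0],[0,0,0,0,0,0],[0,0,0,0,0,0],[0,0,0,0,0,0],[0,0,0,0,0,0],[0,0,0,0,0,0],[0,0,0,0,0,0]])

```text
time: 60.22
tool_pos: [0.5993, -0.3465, 0.1201]
tool_rot: [3.138, -1.14, 0.442]
contact_force: [-6.8, 1.4, 18.0]
opening: 0.063
grip_force: 39.3
```

Run:
```python
from kin import *
st(); p0,r=cmd(); r=tool(25,25,0,1)
# commanded: emit tracked to -.036; two more calls: -.004, -.002 along world z
p=p0-[0,0,.006]; json.dump([p.tolist(),r.as_quat().tolist()],open('cmd.json','w')); print(p)
bx=np.array([.9863,.165,0]); by=np.array([-.165,.9863,0]); B=np.array([.5296,-.021,0])
M0=B+by*.04+[0,0,.25]; P0=cup_tcp(M0-.085*UP,r,UP); print('M0',M0,'P0',P0)
w=path([(p+[0,0,.02],r,.008),(p+[0,0,.09],r,.03),(P0,r,.03)])+[(P0,r)]*2
q=check(w); check(pour(M0,M0-[0,0,.055],25,25,1,1,170),q)
emit(w)
```

```text
60.23 [ 0.5993 -0.3465  0.1201] [ 3.138 -1.14   0.442] [-6.8  1.4 18. ] [ 0.96 -1.37  0.59] 0.063 39.3
[ 0.59825499 -0.34714209  0.11581914]
M0 [0.523    0.018452 0.25    ] P0 [0.53121394 0.02228222 0.21077382]
err 0.0 maxstep 0.078 min [-1.08  0.3   1.61  1.26  0.96 -1.08] max [-0.62  0.8   2.38  1.83  1.26 -0.64]
err 0.0 maxstep 0.101 min [-0.62  0.31  2.34  1.85  0.91 -1.01] max [-0.51  0.38  2.44  2.02  0.97  1.91]
[[0.06, 0, -0.028, 0, 0, 0], [0.121, 0, -0.056, 0, 0, 0], [0.181, 0, -0.085, 0, 0, 0], [0.393, 0, -0.183, 0, 0, 0], [0.604, 0, -0.282, 0, 0, 0], [0.816, 0, -0.38, 0, 0, 0], [0.85, -0.279, -0.315, 0, 0, 0], [0.885, -0.559, -0.251, 0, 0, 0], [0.919, -0.838, -0.186, 0, 0, 0]]
[[0.035, -0.279, 0.065, 0, 0, 0], [0.069, -0.559, 0.13, 0, 0, 0], [0.103, -0.838, 0.195, 0, 0, 0]]
[[0.035, -0.279, 0.065, 0, 0, 0], [0.069, -0.559, 0.13, 0, 0, 0], [0.104, -0.838, 0.195, 0, 0, 0]]
[[0.034, -0.279, 0.064, 0, 0, 0], [0.069, -0.559, 0.129, 0, 0, 0], [0.103, -0.838, 0.194, 0, 0, 0]]
[[0.035, -0.279, 0.065, 0, 0, 0], [0.035, -0.279, 0.065, 0, 0, 0], [0.035, -0.279, 0.065, 0, 0, 0]]
```

move_arm(motion=[[0.06,0,-0.028,0,0,0],[0.121,0,-0.056,0,0,0],[0.181,0,-0.085,0,0,0],[0.393,0,-0.183,0,0,0],[0.604,0,-0.282,0,0,0],[0.816,0,-0.38,0,0,0],[0.85,-0.279,-0.315,0,0,0],[0.885,-0.559,-0.251,0,0,0],[0.919,-0.838,-0.186,0,0,0]])

```text
time: 61.35
tool_pos: [0.5826, -0.2601, 0.2065]
tool_rot: [-3.136, -1.133, 0.432]
contact_force: [0.9, -0.2, -1.7]
opening: 0.0632
grip_force: 39.9
```

move_arm(motion=[[0.035,-0.279,0.065,0,0,0],[0.069,-0.559,0.13,0,0,0],[0.103,-0.838,0.195,0,0,0]])

```text
time: 61.72
tool_pos: [0.5671, -0.1749, 0.2078]
tool_rot: [-3.136, -1.133, 0.433]
contact_force: [-0.0, -0.7, -2.6]
opening: 0.063
grip_force: 39.9
```

move_arm(motion=[[0.035,-0.279,0.065,0,0,0],[0.069,-0.559,0.13,0,0,0],[0.104,-0.838,0.195,0,0,0]])

```text
time: 62.1
tool_pos: [0.5515, -0.0897, 0.2091]
tool_rot: [-3.137, -1.133, 0.433]
contact_force: [-0.2, 0.5, -1.4]
opening: 0.063
grip_force: 39.9
```

move_arm(motion=[[0.034,-0.279,0.064,0,0,0],[0.069,-0.559,0.129,0,0,0],[0.103,-0.838,0.194,0,0,0]])

```text
time: 62.48
tool_pos: [0.5359, -0.0046, 0.2104]
tool_rot: [-3.138, -1.133, 0.434]
contact_force: [0.0, 0.1, -2.2]
opening: 0.0631
grip_force: 39.9
```

move_arm(motion=[[0.035,-0.279,0.065,0,0,0],[0.035,-0.279,0.065,0,0,0],[0.035,-0.279,0.065,0,0,0]])

```text
time: 62.85
tool_pos: [0.5316, 0.0224, 0.2113]
tool_rot: [-3.14, -1.134, 0.436]
contact_force: [-0.0, -0.9, -2.7]
opening: 0.0636
grip_force: 39.9
```

Run:
```python
from kin import *
st()
by=np.array([-.165,.9863,0]); B=np.array([.5296,-.021,0]); M0=B+by*.04+[0,0,.25]
a=pour(M0,M0-[0,0,.055],25,25,1,1,60,6); b=pour(M0,M0-[0,0,.055],25,25,1,1,170,2)
w=a+[x for x in b[30:60]]+[b[59]]*2
emit(w); print()
emit([x for x in b[62::3]]+[b[-1]]*4); print(cmd()[0])
J,S,c=cam('side'); save(cv2.resize(J[130:330,230:470],None,fx=3,fy=3),'p1')
```

```text
62.85 [0.5316 0.0224 0.2113] [-3.14  -1.134  0.436] [-0.  -0.9 -2.7] [-0.41  0.88 -0.02] 0.0636 39.9
[[-0.032, -0.034, 0.016, 0, 0, 0.033], [-0.06, -0.066, 0.031, 0, 0, 0.067], [-0.085, -0.098, 0.046, 0, 0, 0.1], [-0.106, -0.129, 0.062, 0, 0, 0.133], [-0.124, -0.159, 0.077, 0, 0, 0.167], [-0.139, -0.187, 0.093, 0, 0, 0.2], [-0.152, -0.213, 0.108, 0, 0, 0.233], [-0.161, -0.236, 0.124, 0, 0, 0.267], [-0.169, -0.257, 0.139, 0, 0, 0.3], [-0.174, -0.275, 0.155, 0, 0, 0.333], [-0.175, -0.281, 0.16, 0, 0, 0.344], [-0.177, -0.286, 0.165, 0, 0, 0.356]]
[[-0.004, -0.001, 0.005, 0, 0, 0.011], [-0.008, -0.002, 0.011, 0, 0, 0.022], [-0.012, -0.003, 0.016, 0, 0, 0.033], [-0.016, -0.004, 0.021, 0, 0, 0.044], [-0.019, -0.005, 0.026, 0, 0, 0.055], [-0.022, -0.006, 0.031, 0, 0, 0.066], [-0.024, -0.007, 0.036, 0, 0, 0.077], [-0.026, -0.008, 0.042, 0, 0, 0.088], [-0.028, -0.008, 0.047, 0, 0, 0.1], [-0.029, -0.009, 0.052, 0, 0, 0.111], [-0.03, -0.009, 0.057, 0, 0, 0.122], [-0.03, -0.01, 0.062, 0, 0, 0.133]]
[[0, 0.001, 0.005, 0, 0, 0.011], [0, -0.011, 0.005, 0, 0, 0.022], [0.001, -0.022, 0.005, 0, 0, 0.0
[... 253 characters left out ...]
 0.111], [0.023, -0.107, 0.005, 0, 0, 0.122], [0.027, -0.117, 0.005, 0, 0, 0.133]]
[[0, -0.011, 0, 0, 0, 0.011], [0, -0.022, 0, 0, 0, 0.022], [0.001, -0.034, 0, 0, 0, 0.034], [0.003, -0.044, 0, 0, 0, 0.045], [0.003, -0.044, 0, 0, 0, 0.045], [0.003, -0.044, 0, 0, 0, 0.045]]

[[0.001, -0.034, 0, 0, 0, 0.033], [0.007, -0.066, 0, 0, 0, 0.066], [0.015, -0.099, 0, 0, 0, 0.1], [0.027, -0.13, 0, 0, 0, 0.133], [0.042, -0.159, 0, 0, 0, 0.166], [0.06, -0.187, 0, 0, 0, 0.2], [0.081, -0.213, 0, 0, 0, 0.233], [0.104, -0.236, 0, 0, 0, 0.266], [0.113, -0.244, 0, 0, 0, 0.277], [0.113, -0.244, 0, 0, 0, 0.277], [0.113, -0.244, 0, 0, 0, 0.277], [0.113, -0.244, 0, 0, 0, 0.277]]
[0.55299028 0.03847255 0.21287794]
```

View pics/p1.png

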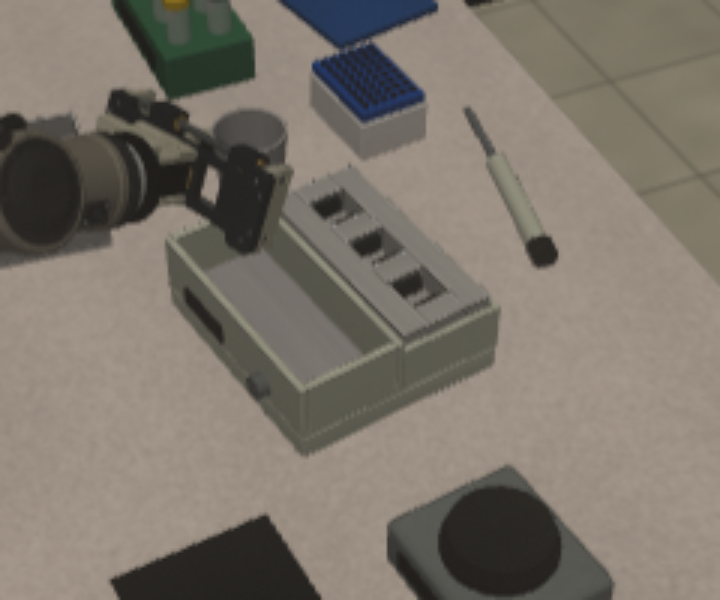

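The cup, rim at (250,135), is over the basin's +y half. Pouring slowly toward -y.

move_arm(motion=[[-0.032,-0.034,0.016,0,0,0.033],[-0.06,-0.066,0.031,0,0,0.067],[-0.085,-0.098,0.046,0,0,0.1],[-0.106,-0.129,0.062,0,0,0.133],[-0.124,-0.159,0.077,0,0,0.167],[-0.139,-0.187,0.093,0,0,0.2],[-0.152,-0.213,0.108,0,0,0.233],[-0.161,-0.236,0.124,0,0,0.267],[-0.169,-0.257,0.139,0,0,0.3],[-0.174,-0.275,0.155,0,0,0.333],[-0.175,-0.281,0.16,0,0,0.344],[-0.177,-0.286,0.165,0,0,0.356]])

```text
time: 64.4
tool_pos: [0.5263, 0.0512, 0.1884]
tool_rot: [-2.049, -0.406, -0.932]
contact_force: [0.7, 0.3, -3.2]
opening: 0.0631
grip_force: 39.9
```

move_arm(motion=[[-0.004,-0.001,0.005,0,0,0.011],[-0.008,-0.002,0.011,0,0,0.022],[-0.012,-0.003,0.016,0,0,0.033],[-0.016,-0.004,0.021,0,0,0.044],[-0.019,-0.005,0.026,0,0,0.055],[-0.022,-0.006,0.031,0,0,0.066],[-0.024,-0.007,0.036,0,0,0.077],[-0.026,-0.008,0.042,0,0,0.088],[-0.028,-0.008,0.047,0,0,0.1],[-0.029,-0.009,0.052,0,0,0.111],[-0.03,-0.009,0.057,0,0,0.122],[-0.03,-0.01,0.062,0,0,0.133]])

```text
time: 65.9
tool_pos: [0.5296, 0.057, 0.1854]
tool_rot: [-2.008, -0.028, -1.12]
contact_force: [0.0, -0.7, -2.3]
opening: 0.0629
grip_force: 39.8
```

move_arm(motion=[[0,0.001,0.005,0,0,0.011],[0,-0.011,0.005,0,0,0.022],[0.001,-0.022,0.005,0,0,0.033],[0.003,-0.033,0.005,0,0,0.044],[0.004,-0.043,0.005,0,0,0.055],[0.006,-0.054,0.005,0,0,0.067],[0.009,-0.065,0.005,0,0,0.078],[0.012,-0.076,0.005,0,0,0.089],[0.015,-0.086,0.005,0,0,0.1],[0.019,-0.097,0.005,0,0,0.111],[0.023,-0.107,0.005,0,0,0.122],[0.027,-0.117,0.005,0,0,0.133]])

```text
time: 67.4
tool_pos: [0.5356, 0.0573, 0.196]
tool_rot: [-2.037, 0.349, -1.303]
contact_force: [0.3, -0.5, -1.2]
opening: 0.0633
grip_force: 39.8
```

move_arm(motion=[[0,-0.011,0,0,0,0.011],[0,-0.022,0,0,0,0.022],[0.001,-0.034,0,0,0,0.034],[0.003,-0.044,0,0,0,0.045],[0.003,-0.044,0,0,0,0.045],[0.003,-0.044,0,0,0,0.045]])

```text
time: 68.15
tool_pos: [0.5378, 0.0562, 0.1995]
tool_rot: [-2.065, 0.472, -1.373]
contact_force: [0.4, -0.5, -1.5]
opening: 0.0628
grip_force: 39.8
```

move_arm(motion=[[0.001,-0.034,0,0,0,0.033],[0.007,-0.066,0,0,0,0.066],[0.015,-0.099,0,0,0,0.1],[0.027,-0.13,0,0,0,0.133],[0.042,-0.159,0,0,0,0.166],[0.06,-0.187,0,0,0,0.2],[0.081,-0.213,0,0,0,0.233],[0.104,-0.236,0,0,0,0.266],[0.113,-0.244,0,0,0,0.277],[0.113,-0.244,0,0,0,0.277],[0.113,-0.244,0,0,0,0.277],[0.113,-0.244,0,0,0,0.277]])

```text
time: 69.65
tool_pos: [0.553, 0.0391, 0.2134]
tool_rot: [-2.784, 1.102, -2.307]
contact_force: [-0.0, -0.6, -1.6]
opening: 0.063
grip_force: 39.8
```

Run:
```python
from kin import *
st()
J,S,c=cam('side'); save(cv2.resize(J[130:330,230:470],None,fx=3,fy=3),'p2')
```

```text
69.65 [0.553  0.0391 0.2134] [-2.784  1.102 -2.307] [-0.  -0.6 -1.6] [-0.27  0.75 -0.05] 0.063 39.8
```

View pics/p2.png

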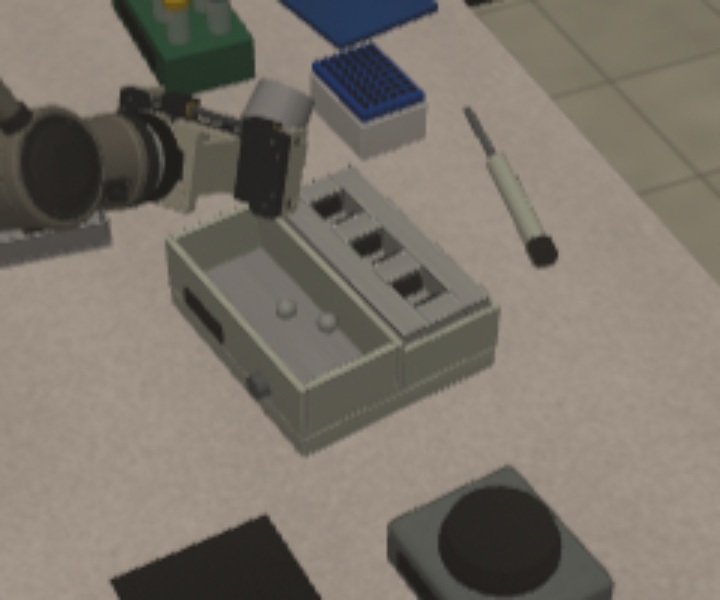

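Two pellets show at (286,308) and (327,322); the front wall may hide the rest. I'll shake the cup a little, right it, and look from above.

Run:
```python
from kin import *
by=np.array([-.165,.9863,0]); B=np.array([.5296,-.021,0]); M0=B+by*.04+[0,0,.25]
b=pour(M0,M0-[0,0,.055],25,25,1,1,170,2)
e=b[-1]; s=b[-6]
emit([s,e,s,e,s,e,e,e]); print()
r=tool(25,25,0,1); P0=cup_tcp(M0-.085*UP,r,UP)
w=b[::-1][3::4]+[(P0,r)]
D=cup_tcp([.45,-.20,.14],r,UP)
emit(w); print(); emit(path([(D,r,.035)])+[(D,r)]*2); print(cmd()[0])
```

```text
[[0.005, 0.056, 0, 0, 0, -0.055], [0, 0, 0, 0, 0, 0], [0.005, 0.056, 0, 0, 0, -0.055], [0, 0, 0, 0, 0, 0], [0.005, 0.056, 0, 0, 0, -0.055], [0, 0, 0, 0, 0, 0], [0, 0, 0, 0, 0, 0], [0, 0, 0, 0, 0, 0]]

[[0.002, 0.034, 0, 0, 0, -0.033], [0.01, 0.077, 0, 0, 0, -0.077], [0.023, 0.119, 0, 0, 0, -0.122], [0.042, 0.159, 0, 0, 0, -0.166], [0.067, 0.196, 0, 0, 0, -0.211], [0.097, 0.229, 0, 0, 0, -0.255], [0.131, 0.257, 0, 0, 0, -0.3], [0.168, 0.281, 0, 0, 0, -0.344], [0.208, 0.299, 0, 0, 0, -0.388], [0.251, 0.311, 0, 0, 0, -0.433], [0.262, 0.311, -0.015, 0, 0, -0.477], [0.263, 0.304, -0.036, 0, 0, -0.522]]
[[0.014, 0.001, -0.02, 0, 0, -0.044], [0.034, 0.001, -0.041, 0, 0, -0.089], [0.06, 0, -0.062, 0, 0, -0.133], [0.091, -0.004, -0.082, 0, 0, -0.178], [0.128, -0.011, -0.103, 0, 0, -0.222], [0.17, -0.022, -0.124, 0, 0, -0.266], [0.215, -0.038, -0.144, 0, 0, -0.311], [0.264, -0.059, -0.165, 0, 0, -0.355], [0.316, -0.085, -0.186, 0, 0, -0.4], [0.343, -0.101, -0.196, 0, 0, -0.422]]

[[-0.128, 0.239, -0.19, 0, 0, 0], [-0.256, 0.477, -0.38, 0, 0, 0], [-0.384, 0.716, -0.57, 0, 0, 0], [-0.512, 0.955, -0.76, 0, 0, 0]]
[[-0.129, 0.239, -0.19, 0, 0, 0], [-0.257, 0.477, -0.381, 0, 0, 0], [-0.385, 0.716, -0.571, 0, 0, 0], [-0.385, 0.716, -0.571, 0, 0, 0], [-0.385, 0.716, -0.571, 0, 0, 0]]
[ 0.45817637 -0.1961801   0.18576898]
```

move_arm(motion=[[0.005,0.056,0,0,0,-0.055],[0,0,0,0,0,0],[0.005,0.056,0,0,0,-0.055],[0,0,0,0,0,0],[0.005,0.056,0,0,0,-0.055],[0,0,0,0,0,0],[0,0,0,0,0,0],[0,0,0,0,0,0]])

```text
time: 70.7
tool_pos: [0.553, 0.0391, 0.2135]
tool_rot: [-2.779, 1.102, -2.302]
contact_force: [0.5, 0.5, -1.3]
opening: 0.0636
grip_force: 39.8
```

move_arm(motion=[[0.002,0.034,0,0,0,-0.033],[0.01,0.077,0,0,0,-0.077],[0.023,0.119,0,0,0,-0.122],[0.042,0.159,0,0,0,-0.166],[0.067,0.196,0,0,0,-0.211],[0.097,0.229,0,0,0,-0.255],[0.131,0.257,0,0,0,-0.3],[0.168,0.281,0,0,0,-0.344],[0.208,0.299,0,0,0,-0.388],[0.251,0.311,0,0,0,-0.433],[0.262,0.311,-0.015,0,0,-0.477],[0.263,0.304,-0.036,0,0,-0.522]])

```text
time: 72.2
tool_pos: [0.5273, 0.0551, 0.1866]
tool_rot: [-2.02, -0.227, -1.025]
contact_force: [0.4, -0.3, -0.9]
opening: 0.0632
grip_force: 39.9
```

move_arm(motion=[[0.014,0.001,-0.02,0,0,-0.044],[0.034,0.001,-0.041,0,0,-0.089],[0.06,0,-0.062,0,0,-0.133],[0.091,-0.004,-0.082,0,0,-0.178],[0.128,-0.011,-0.103,0,0,-0.222],[0.17,-0.022,-0.124,0,0,-0.266],[0.215,-0.038,-0.144,0,0,-0.311],[0.264,-0.059,-0.165,0,0,-0.355],[0.316,-0.085,-0.186,0,0,-0.4],[0.343,-0.101,-0.196,0,0,-0.422]])

```text
time: 73.45
tool_pos: [0.5314, 0.0226, 0.2117]
tool_rot: [3.131, -1.134, 0.449]
contact_force: [-1.1, -1.0, -1.2]
opening: 0.0629
grip_force: 39.9
```

move_arm(motion=[[-0.128,0.239,-0.19,0,0,0],[-0.256,0.477,-0.38,0,0,0],[-0.384,0.716,-0.57,0,0,0],[-0.512,0.955,-0.76,0,0,0]])

```text
time: 73.95
tool_pos: [0.4894, -0.103, 0.197]
tool_rot: [3.138, -1.134, 0.441]
contact_force: [0.5, -0.4, -0.9]
opening: 0.0632
grip_force: 39.9
```

move_arm(motion=[[-0.129,0.239,-0.19,0,0,0],[-0.257,0.477,-0.381,0,0,0],[-0.385,0.716,-0.571,0,0,0],[-0.385,0.716,-0.571,0,0,0],[-0.385,0.716,-0.571,0,0,0]])

```text
time: 74.58
tool_pos: [0.4585, -0.195, 0.1863]
tool_rot: [-3.14, -1.135, 0.436]
contact_force: [-0.5, 0.4, -1.2]
opening: 0.0632
grip_force: 39.9
```

Run:
```python
from kin import *
st()
I,P,c=cam('top'); save(np.hstack([cv2.resize(I[170:290,240:360],None,fx=3.3,fy=3.3),cv2.resize(I[230:350,330:450],None,fx=3.3,fy=3.3)]),'p3')
# block and cup checks
q=P.reshape(-1,3); d=q[:,:2]-[.638,-.003]; u=d@[.9863,.165]; v=d@[-.165,.9863]
for s in(-.036,.036):
    m=(abs(u)<.03)&(abs(v-s)<.009)&(q[:,2]>.08)&(q[:,2]<.12); print('block',np.median(q[m,2]))
```

```text
74.58 [ 0.4585 -0.195   0.1863] [-3.14  -1.135  0.436] [-0.5  0.4 -1.2] [-0.42  0.79  0.  ] 0.0632 39.9
block 0.09061615625265462
block 0.08933976465396487
```

View pics/p3.png

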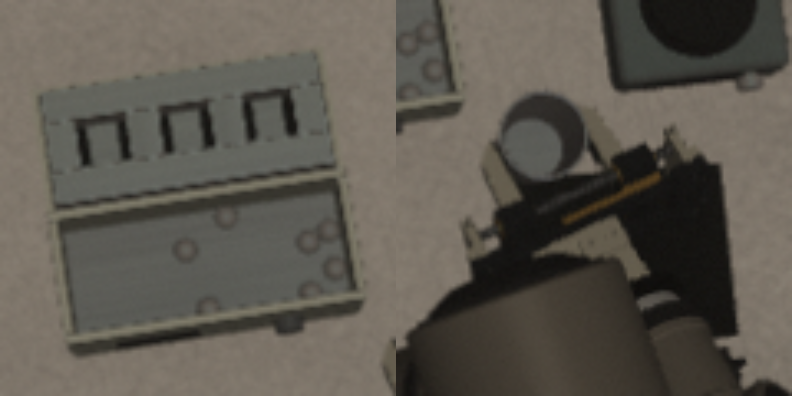

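All seven pellets are in the basin: (185,250), (227,217), (208,308), (308,242), (327,230), (335,268) and (310,290). The cup is empty and the block seated. Setting the cup down on the mat.

Run:
```python
from kin import *
r=tool(25,25,0,1); z=r.apply([0,0,1])
A=cup_tcp([.385,-.30,.07],r,UP); Bp=cup_tcp([.385,-.30,.009],r,UP)
w=path([(A,r,.03),(Bp,r,.012)])+[(Bp,r)]*2; q=check(w); emit(w); print(cmd()[0])
print('retreat'); emit(path([(Bp-[0,0,.005]-.13*z,r,.02)]),False)
```

```text
err 0.0 maxstep 0.053 min [-1.44  0.51  2.04  1.12  1.23 -1.29] max [-1.27  0.82  2.16  1.25  1.29 -1.08]
[[-0.212, 0.126, -0.124, 0, 0, 0], [-0.425, 0.253, -0.248, 0, 0, 0], [-0.637, 0.379, -0.372, 0, 0, 0], [-0.849, 0.505, -0.497, 0, 0, 0]]
[[-0.213, 0.127, -0.124, 0, 0, 0], [-0.305, 0.127, -0.081, 0, 0, 0], [-0.397, 0.127, -0.038, 0, 0, 0], [-0.489, 0.127, 0.005, 0, 0, 0], [-0.581, 0.127, 0.048, 0, 0, 0], [-0.673, 0.127, 0.091, 0, 0, 0], [-0.766, 0.127, 0.134, 0, 0, 0], [-0.766, 0.127, 0.134, 0, 0, 0], [-0.766, 0.127, 0.134, 0, 0, 0]]
[ 0.39321116 -0.29620736  0.05474132]
retreat
[[-0.006, 0, -0.183, 0, 0, 0], [-0.013, 0, -0.365, 0, 0, 0], [-0.019, 0, -0.548, 0, 0, 0], [-0.026, 0, -0.731, 0, 0, 0], [-0.032, 0, -0.913, 0, 0, 0]]
[[-0.007, 0, -0.183, 0, 0, 0], [-0.013, 0, -0.366, 0, 0, 0]]
```

move_arm(motion=[[-0.212,0.126,-0.124,0,0,0],[-0.425,0.253,-0.248,0,0,0],[-0.637,0.379,-0.372,0,0,0],[-0.849,0.505,-0.497,0,0,0]])

```text
time: 75.12
tool_pos: [0.4067, -0.2751, 0.1301]
tool_rot: [-3.14, -1.134, 0.438]
contact_force: [-0.3, -0.8, -0.7]
opening: 0.0633
grip_force: 39.9
```

move_arm(motion=[[-0.213,0.127,-0.124,0,0,0],[-0.305,0.127,-0.081,0,0,0],[-0.397,0.127,-0.038,0,0,0],[-0.489,0.127,0.005,0,0,0],[-0.581,0.127,0.048,0,0,0],[-0.673,0.127,0.091,0,0,0],[-0.766,0.127,0.134,0,0,0],[-0.766,0.127,0.134,0,0,0],[-0.766,0.127,0.134,0,0,0]])

```text
time: 76.25
tool_pos: [0.3936, -0.2957, 0.0553]
tool_rot: [-3.139, -1.134, 0.435]
contact_force: [-0.1, -0.6, -0.7]
opening: 0.063
grip_force: 39.9
```

move_arm(motion=[[-0.027,0,0.013,0,0,0],[-0.027,0,0.013,0,0,0],[-0.027,0,0.013,0,0,0]])

```text
time: 76.62
tool_pos: [0.3936, -0.2957, 0.0523]
tool_rot: [-3.14, -1.134, 0.436]
contact_force: [-0.1, 0.8, -1.6]
opening: 0.063
grip_force: 39.9
```

move_arm(motion=[[-0.018,0,0.008,0,0,0],[-0.018,0,0.008,0,0,0],[-0.018,0,0.008,0,0,0]])

```text
time: 77.0
tool_pos: [0.3936, -0.2958, 0.0504]
tool_rot: [-3.14, -1.134, 0.436]
contact_force: [-0.1, 0.1, -0.3]
opening: 0.063
grip_force: 39.8
```

Slight contact beginning (z 0.0504 is the picking height). One more millimetre, then release gently and retreat.

move_arm(motion=[[-0.009,0,0.004,0,0,0],[-0.009,0,0.004,0,0,0]])

```text
time: 77.25
tool_pos: [0.3938, -0.2957, 0.0503]
tool_rot: [-3.141, -1.137, 0.437]
contact_force: [-2.6, -0.3, 6.6]
opening: 0.0632
grip_force: 39.6
```

move_arm(motion=[[0,0,0,0,0,0],[0,0,0,0,0,0],[0,0,0,0,0,0]], newtons=5)

```text
time: 77.62
tool_pos: [0.3936, -0.2955, 0.0496]
tool_rot: [-3.139, -1.135, 0.435]
contact_force: [-1.6, -0.0, 5.4]
opening: 0.0645
grip_force: 4.8
```

move_arm(motion=[[0,0,0,0,0,0],[0,0,0,0,0,0],[0,0,0,0,0,0],[0,0,0,0,0,0],[0,0,0,0,0,0],[0,0,0,0,0,0]], fingers=1)

```text
time: 78.38
tool_pos: [0.3936, -0.2957, 0.0492]
tool_rot: [-3.139, -1.134, 0.435]
contact_force: [0.2, 0.9, 0.1]
opening: 0.0916
grip_force: 0.0
```

move_arm(motion=[[0,0,-0.1,0,0,0],[0,0,-0.25,0,0,0],[0,0,-0.4,0,0,0],[0,0,-0.55,0,0,0],[0,0,-0.75,0,0,0],[0,0,-0.95,0,0,0]])

```text
time: 79.12
tool_pos: [0.3144, -0.3328, 0.09]
tool_rot: [-3.14, -1.134, 0.435]
contact_force: [0.1, -0.7, -0.0]
opening: 0.0918
grip_force: 0.0
```

move_arm(motion=[[0.1,0,-0.2,0,0,0],[0.2,0,-0.4,0,0,0],[0.3,0,-0.6,0,0,0],[0.3,0,-0.6,0,0,0],[0.3,0,-0.6,0,0,0],[0.3,0,-0.6,0,0,0]])

```text
time: 79.88
tool_pos: [0.2782, -0.3494, 0.1417]
tool_rot: [-3.137, -1.135, 0.434]
contact_force: [-1.1, -0.5, 0.2]
opening: 0.0919
grip_force: 0.0
```

Run:
```python
from kin import *
st(); tray()
I,P,c=cam('top'); J,S,c=cam('side')
for Q in(P,S):
    q=Q.reshape(-1,3)
    m=(np.hypot(q[:,0]-.385,q[:,1]+.30)<.06)&(q[:,2]>.078)&(q[:,2]<.105)
    print('cup',m.sum(),q[m,2].max(),cv2.minEnclosingCircle((q[m,:2]*1000).astype(np.float32)))
save(cv2.resize(J,(760,570)),'f')
```

```text
79.88 [ 0.2782 -0.3494  0.1417] [-3.137 -1.135  0.434] [-1.1 -0.5  0.2] [-0.32  0.65 -0.04] 0.0919 0.0
tray 562 ((366.2596130371094, 307.5055847167969), (214.61439514160156, 149.6735076904297), 83.90853118896484)
cup 130 0.09783223071137725 ((385.95477294921875, -300.1946716308594), 34.07864761352539)
cup 220 0.09433634389062351 ((386.15155029296875, -301.6123962402344), 36.73600769042969)
```

View pics/f.png

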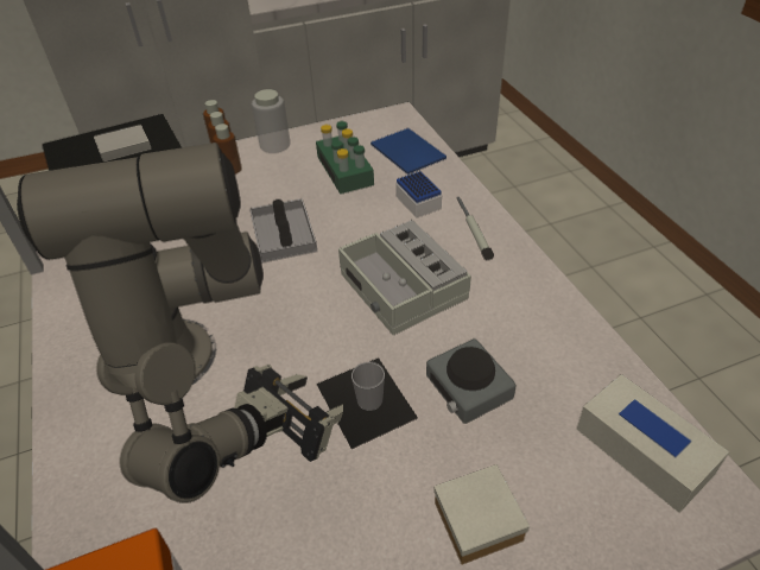

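The cup stands on the mat at (368,385) and the bungs are in the tray at (282,222). The boxes haven't moved and the gripper is clear. Handing in.

```bash
python3 -c "
from cell import robot; print(robot.hand_in())"
```

```text
the job is handed in; nothing more can be done
None
```

I handed the job in at about 80 s, but the hand-in returned no verdict. By my own checks, both bungs present stand in the tray, the cup held the mixer pad on its stop for over 1 s, all seven pellets are in the basin, the empty cup stands upright on the mat, the block is seated, and the tip box and freezer box look unmoved.

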